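# Pack out the narrow module on the programming jig and hold it on its pins

### The job

One of the two electronic modules on the programming jig is the narrow type and leaves a wide gap in its nest: from the open front of the jig, slide the packing bar, wedge nose first, into that gap, the only one wide enough for it, until its shoulder is home against the end of the fence. Then press that module down onto its spring pins until the rim of its carrier is flush with the fences, and keep pressing: you finish while holding it down. Leave the wide module as it is.

Things in the scene. Friction and masses are not known exactly. Their poses are not given: they have to be found in the camera images.
- jig: Programming jig fixed to the bench; base plate 164 x 180 mm, top at z 15 mm, bare in front from x -75 to -30. Origin on the bench; x from the open front to the back stop (face at x +36), y left. Three white fences along x, 10 mm wide, tops at z 31, centres at y +82, 0, -82, round front ends at x -30, form two nests 72 mm wide. Programmer box behind them, top at z 39
- nest_left (a point): Front end of the left nest's right wall, on the plate (z 15 mm of the jig): jig x -30, y +5. The nest runs 66 mm back from here and 72 mm to the left, open at the front
- nest_right (a point): The same point of the right nest: jig x -30, y -77 mm. The nest runs 66 mm back and 72 mm to the left of it
- pins_left (a joint): Sink of the left nest's 9 brass spring pins: 0 up (module 4 mm above the plate), 0.004 m fully down (module on the plate). All sink together; about 5 N at the start, 9 N fully down
- pins_right (a joint): The same for the right nest
- module_narrow: Narrow module, grey carrier with green board, 60 (x) x 56 (y) x 16 mm to the rim, loose on the pins of either nest, along the jig within 2 degrees. Origin: underside, middle of its right edge (body y 0 to +56); axes as the jig's. It starts 1 to 5 mm off its right wall, 11 to 15 mm from the left one, and slides sideways easily. Up on its pins the rim is 4 mm above the fence tops
- module_narrow_can (a point): Top middle of the flat steel shield can, 26 x 26 mm, at the centre of the narrow module and 3.5 mm above its rim: the place to press
- module_wide: Wide module in the other nest: same make, 66 mm wide, gap at most 6 mm. Origin: underside, middle of its right edge (body y 0 to +66). Stays as it is
- packer: Black plastic packing bar, loose on the bench, 40 to 70 g. Origin: underside, front face of its shoulder, bar's centre line; x to the nose, z up. Bar x 0 to 62 mm, 14 wide, 14 high; over the last 26 mm the right side tapers, nose 7 mm wide (y 0 to +7), so slid in along the left wall it drives the module right. Shoulder x -8 to 0, 26 wide, 16 high; home: it meets the fence end, origin at jig x -30
- packer_grip (a point): Middle of the packing bar's upright grip tab: 20 mm behind the bar's origin, 28 mm above its underside. Tab: 28 mm long in x, 12 mm thick in y, top 40 mm above the underside. Once the taper meets the module the bar needs a push of a few N, under 6

How it is judged (in metres and radians):
On the way, in this order (a step that is already met when the one before it is completed fails the run):
1. the packing bar's nose is started in the gap beside the narrow module from the front, the bar lying on the plate (x of packer in the frame of jig between -0.088 and -0.045 m and z of packer in the frame of jig between 0.012 and 0.021 m and (y of packer in the frame of jig between 0.0625 and 0.0765 m or y of packer in the frame of jig between -0.0195 and -0.0055 m) and y of packer in the frame of module_narrow between 0.052 and 0.072 m and angle between the x axis of packer and the x axis of jig, either way round below 0.2 rad), for 0.05 s.
2. the packing bar is home in that gap, shoulder against the fence (x of packer in the frame of jig between -0.034 and -0.027 m and z of packer in the frame of jig between 0.012 and 0.0175 m and (y of packer in the frame of jig between 0.0655 and 0.0735 m or y of packer in the frame of jig between -0.0165 and -0.0085 m) and y of packer in the frame of module_narrow between 0.059 and 0.067 m and x of packer in the frame of module_narrow between -0.043 and -0.026 m and angle between the x axis of packer and the x axis of jig, either way round below 0.08 rad), for 0.2 s.
3. the narrow module is pressed flush and held by the robot (z of module_narrow in the frame of jig between 0.012 and 0.0162 m and angle between the z axis of module_narrow and the z axis of jig, either way round below 0.03 rad and contact force between any of the fingers, the arm and module_narrow above 4 N), for 0.3 s.
At the end, for the whole second after the job is handed in: Bar flat in the gap beside the narrow module, shoulder within 4 mm of the fence end, parallel to it within 4.5 degrees; narrow module level, within about 1 mm of the plate (flush with the fences), the robot pressing it with over 4 N; the wide module still up on its pins in its nest (all of step 2 and all of step 3 and z of module_wide in the frame of jig between 0.0178 and 0.023 m and x of module_wide in the frame of jig between -0.006 and 0.012 m); the arm keeps its last pose, push and grip.
It fails at once if the wide module is pressed down or taken from its place (z of module_wide in the frame of jig below 0.0168 m or distance of module_wide from where it was at the start of the episode above 0.015 m).
It also fails if it takes over 51 s, if anything falls off the work surface, if the arm or the gripper's body presses on something with over 40 N, if the wrist force passes 120 N, or if a joint passes its speed limit or range.

### The arm

A 6-joint arm with a two-finger parallel gripper is mounted at the origin on the work surface; the furniture and walls round the work are solid. World frame = base frame: x ahead of the robot, y to its left, z up, the work surface at z = 0. Lengths are in m, angles in degrees, forces in N, time in s.
With the tool pointing down it reaches from about 0.4 to 0.825 m from the base axis. Payload 7 kg.
Tool frame: the origin (TCP) lies on the centre line of the jaws, within the pads' length; the fingertips stand r.nose_length ahead of it and the grasp point (between the pads) lies 2 mm behind it (r.nose_length is the distance from the TCP to the fingertips, in m); z points along the fingers, y is the direction in which the jaws open and shut (so a half turn about z gives the same grasp; the last joint's range is limited). The gripper opens to 88 mm and grips with 3 to 60 N. Pads are 19 mm wide; open, the fingers measure 130 mm over their backs; the gripper's body (78 mm by 193 mm) begins 47 mm behind the grasp point.
Start: joints at [-46.576, 20.546, 0.682, 0, -70.136, -16.507], TCP at [0.306, -0.602, 0.244] pointing down, gripper open.
Joint ranges: [-176.03, 176.03], [-82.01, 121.73], [-58.28, 71.71], [-173.87, 95.51], [-174.79, -0.11], [-173.66, 173.66]. Speed limits (degrees/s): [136.94, 136.94, 172.46, 180, 180, 180].

### API

Orientations are given as [roll, pitch, yaw] about the fixed x, y, z axes, in that order (R = Rz(yaw) Ry(pitch) Rx(roll)).
In Python, from plant import r gives the robot as it stands.
- The arm moves only by the tool apply_moves, never from a script. Its argument "targets" is a list of rows, each a list of 3 entries, a list of its own where there are three numbers: the shift along the tool's x, y, z scaled (see below), then the turn, a rotation vector about the tool's x, y, z scaled (see below), then the finger opening in mm, from 0 to 87.6. A call has 1 to 5 rows; each row shifts and turns the pose as measured when the row begins, along the tool's axes as they then stand; what a row does not reach is not made up. The controller multiplies each number of a shift by 0.04 m and each number of a turn by 8 degrees. A row lasts 1/10 s, in which the tool goes at most 50 mm and 8.59 degrees, less where a joint would pass 70% of its speed; a pose out of reach is approached as far as the arm can. A call with a number of a shift or a turn outside -1 to 1 is refused whole. A call with a gripper value outside its range is refused whole. The fingers move at their own pace and stop on an object; "squeeze" is the grip in N (left out, the last holds). Time passes only in rows, so rows that do not move let the fingers close. It gives the time, the measured TCP pose, the force and the opening at its end, in the units of the state.
- r.get_state(): the state, without advancing time (a new reading comes with each control period).
- r.capture(name): name is "side" or "top"; returns a dict with "img" (384x512x3 uint8, blue, green, red), "z_map" (384x512 float32, m along the optical axis (not along the pixel's ray), 0 where there is no reading), "fx", "fy", "cx", "cy" (pixels), "camera_from_world" (4x4, takes a point from world to camera coordinates). Camera axes: x right, y up, looking along -z (the intrinsics and any distortion apply to the point x, -y, -z); pixel columns grow to the right and rows downward; lengths in m; the calibration is good to about 2 mm. A picture is of the moment at which its call begins.
- r.close_job(): hands the job in, once; it reports no verdict.
The state is a dict: "time_s": time; "joints": joint angles; "qd": joint speeds; "joint_torque": joint torques, N m; "tcp_pos": TCP position; "eef_rot": TCP orientation; "contact_force": force on the tool from outside, world axes, zero at the start; "moment": the same for the moment, N m; "gripper_width": finger opening in m.
Only numpy, scipy, OpenCV 4.12 (cv2) and the standard library are available. Lean on these libraries where they do the work, as an engineer would, in place of code of your own. Each camera call takes 0.05 s, during which the arm holds its last target.

## Working session

There is one attempt and no reset: what is moved stays moved. The work goes in short steps, Python scripts to look and compute and a tool call to move; the robot and the scene stay as the last step left them, time stands still between calls to the robot, and variables do not carry over. Pictures are saved under pics/ and viewed, and the job is handed in when it is done.

Besides the shell and the picture viewer there is one more tool, called after "Call:" as name([rows], argument=value, ...), one row to a line, values as JSON. apply_moves: Moves the arm, as the interface text tells. Its arguments: {"type":"object","properties":{"targets":{"type":"array","items":{"type":"array"}},"squeeze":{"type":"number"}},"required":["targets"]}

```bash
mkdir -p pics; ls; cat > h.py <<'E'
import numpy as np, cv2
from plant import r
def cap(name,fn=None):
    c=r.capture(name)
    if fn: cv2.imwrite('pics/'+fn,c["img"])
    np.savez('%s.npz'%name,**{k:np.array(v) for k,v in c.items()})
    return c
def load(name): 
    d=np.load('%s.npz'%name); return {k:d[k] for k in d.files}
def ray(c,u,v):
    M=np.array(c["camera_from_world"]);R=M[:3,:3];t=M[:3,3]
    d=np.array([(u-c["cx"])/c["fx"],-(v-c["cy"])/c["fy"],-1.0])
    return -R.T@t, R.T@d
def onz(c,u,v,z):
    o,d=ray(c,u,v); s=(z-o[2])/d[2]; return o+s*d
def pt(c,u,v):
    o,d=ray(c,u,v); return o+d*float(c["z_map"][int(round(v)),int(round(u))])
def cloud(c):
    H,W=c["z_map"].shape; u,v=np.meshgrid(np.arange(W),np.arange(H))
    z=c["z_map"]; P=np.stack([(u-c["cx"])/c["fx"]*z,-(v-c["cy"])/c["fy"]*z,-z],-1)
    M=np.array(c["camera_from_world"]); P=(P-M[:3,3])@M[:3,:3]; P[z==0]=np.nan; return P
E
python3 - <<'E'
from h import *
for n in("top","side"):
    c=cap(n,n+"0.png"); print(n,c["fx"],c["cx"],c["cy"],[k for k in c]); o,d=ray(c,256,192); print(o,d)
print(r.get_state(), r.nose_length)
E
```

```text
pics
top 458.0118805027007 255.7636010144709 194.32781335737525 ['img', 'z_map', 'fx', 'fy', 'cx', 'cy', 'camera_from_world']
[ 0.45009891 -0.0460612   0.90979498] [ 0.09516669 -0.00853568 -0.99543786]
side 371.1448058049246 250.61205385225892 196.9014928399991 ['img', 'z_map', 'fx', 'fy', 'cx', 'cy', 'camera_from_world']
[0.25054808 0.59947554 0.52485993] [ 0.29828446 -0.78704664 -0.54034167]
{'time_s': 0.1, 'joints': array([-4.65749547e+01,  2.05864300e+01,  6.39372518e-01, -1.70545429e-02,
       -7.01359631e+01, -1.65082557e+01]), 'qd': array([ 0.02326101, -0.1422395 ,  0.12630773, -0.03403295,  0.02509712,
        0.07406235]), 'joint_torque': array([-1.57910941e-03, -5.84163451e+01,  2.93751562e+01,  7.01555997e+00,
        1.01693204e-02, -5.47569960e-05]), 'tcp_pos': array([ 0.30537369, -0.6015143 ,  0.24273133]), 'eef_rot': array([ 1.79915845e+02, -8.22025443e-03, -1.53089011e+02]), 'contact_force': array([-0.99578181,  0.61204928,  0.14509739]), 'moment': array([0.02530266, 0.02994152, 0.03573349]), 'gripper_width': 0.08743651075699545} 0.017
```

View pics/top0.png

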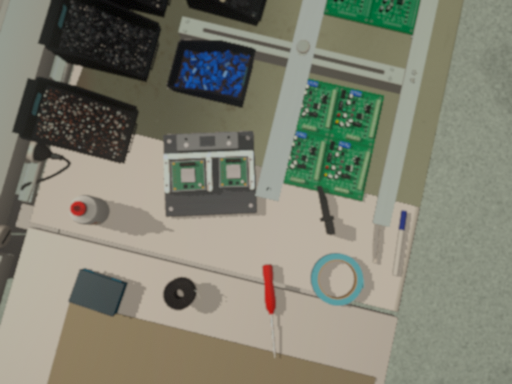

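View pics/side0.png

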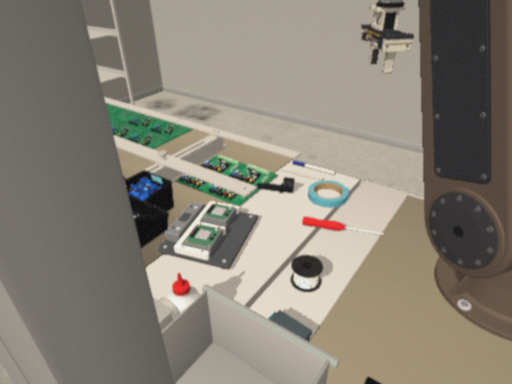

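The top view shows the jig at about (210,173), with its open front facing the robot, and the black bar at (326,210). Next I'll zoom in and read heights.

```bash
python3 - <<'E'
from h import *
c=load("top"); P=cloud(c)
im=c["img"]
cv2.imwrite('pics/z1.png',cv2.resize(im[125:225,155:265],None,fx=7,fy=6,interpolation=cv2.INTER_CUBIC)[:600,:770])
cv2.imwrite('pics/z2.png',cv2.resize(im[175:245,290:370],None,fx=8,fy=8,interpolation=cv2.INTER_CUBIC))
for n,(u,v) in dict(barnose=(322,192),bar=(325,208),tab=(329,222),rail=(285,140),railend=(268,190),rail2=(390,200),pcb=(345,180),prog=(185,142),plate=(210,205),bench=(290,230),mL=(188,175),mR=(233,172),fence=(211,175),bottle=(83,209),rl=(300,185)).items():
    print(n,np.round(pt(c,u,v),4))
E
```

```text
barnose [ 0.532  -0.1826  0.0195]
bar [ 0.5006 -0.1874  0.019 ]
tab [ 0.4726 -0.1905  0.0407]
rail [ 0.6278 -0.1103  0.0626]
railend [ 0.5337 -0.0755  0.0678]
rail2 [ 0.5098 -0.3015  0.0639]
pcb [ 0.5559 -0.2312  0.0068]
prog [0.6336 0.0808 0.0387]
plate [0.5124 0.0369 0.0147]
bench [ 0.4598 -0.1192  0.001 ]
mL [0.5696 0.0761 0.0368]
mR [ 0.5734 -0.0103  0.0356]
fence [0.5699 0.0329 0.0266]
bottle [0.5052 0.2541 0.0977]
rl [ 0.5483 -0.1416  0.0056]
```

View pics/z1.png

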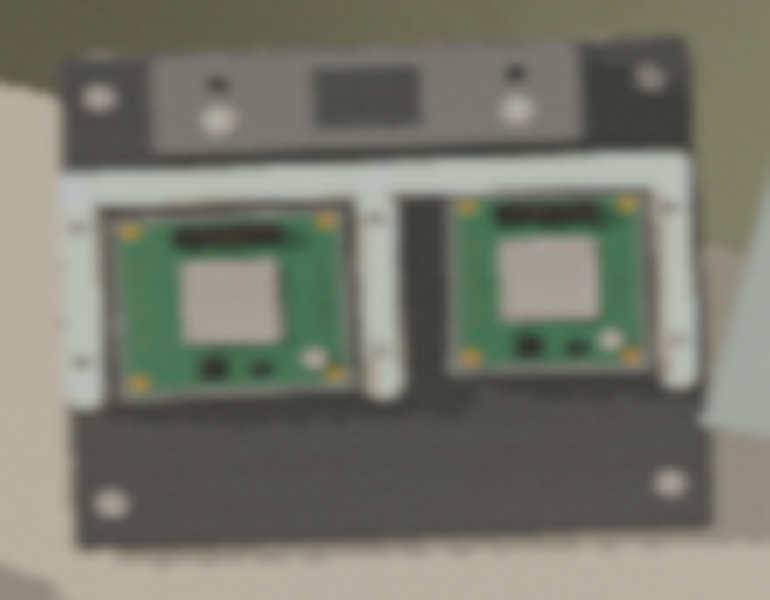

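View pics/z2.png

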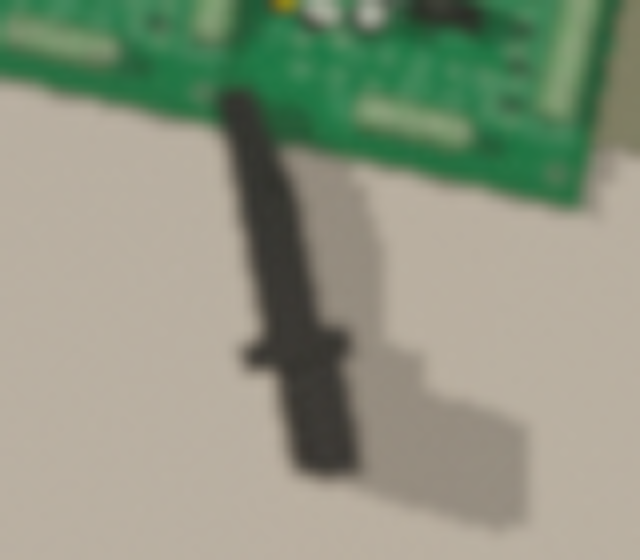

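```bash
python3 - <<'E'
from h import *
c=load("top"); P=cloud(c); im=c["img"]
m=(im.max(-1)<75); m2=np.zeros_like(m); m2[183:238,312:338]=1; m&=m2
n,l,s,ce=cv2.connectedComponentsWithStats(m.astype(np.uint8)); i=1+np.argmax(s[1:,4]); print(s[i],ce[i])
ys,xs=np.where(l==i)
for v in range(ys.min(),ys.max()+1):
    x=xs[ys==v]; print(v,x.min(),x.max(),np.round(np.nanmedian(P[v,x],0),4), np.round(P[v,int(np.median(x))],4))
cs=load("side"); im=cs["img"]
cv2.imwrite('pics/z3.png',cv2.resize(im[165:210,235:315],None,fx=10,fy=10,interpolation=cv2.INTER_CUBIC))
cv2.imwrite('pics/z4.png',cv2.resize(im[190:270,150:265],None,fx=6.9,fy=6.9,interpolation=cv2.INTER_CUBIC))
E
```

```text
[318 186  16  48 281] [325.69395018 211.57295374]
186 319 319 [ 0.5442 -0.1776  0.017 ] [ 0.5442 -0.1776  0.017 ]
187 318 321 [ 0.5418 -0.178   0.0207] [ 0.5417 -0.1768  0.0216]
188 318 321 [ 0.5398 -0.178   0.0208] [ 0.5401 -0.1772  0.0185]
189 318 322 [ 0.538  -0.179   0.0193] [ 0.538  -0.179   0.0193]
190 318 322 [ 0.5361 -0.179   0.0184] [ 0.5361 -0.179   0.0184]
191 319 323 [ 0.5342 -0.1812  0.0172] [ 0.5342 -0.1812  0.0169]
192 319 323 [ 0.532  -0.1806  0.0201] [ 0.532  -0.1806  0.0198]
193 320 323 [ 0.53   -0.1815  0.0198] [ 0.53   -0.1805  0.0201]
194 320 323 [ 0.528  -0.1813  0.0195] [ 0.5279 -0.1801  0.0221]
195 320 324 [ 0.5262 -0.1826  0.0184] [ 0.5262 -0.1826  0.0184]
196 320 324 [ 0.5243 -0.1823  0.0181] [ 0.5241 -0.1823  0.0195]
197 320 325 [ 0.5222 -0.1837  0.0196] [ 0.5222 -0.1823  0.0194]
198 321 325 [ 0.5202 -0.1854  0.0183] [ 0.5208 -0.1854  0.0114]
199 321 325 [ 0.5182 -0.184   0.0199] [ 0.5182 -0.184   0.0201]
200 321 326 [ 0.5163 -0.185   0.0193] [ 0.5162 -0.1839  0.0204]
201 321 326 [ 0.5143 -0.185   0.0176] [ 0.5143 -0.1838  0.02  ]
202 321 326 [ 0.5124 -0.18
[... 1321 characters left out ...]
 326 332 [ 0.4706 -0.1902  0.0411] [ 0.4706 -0.1902  0.0416]
224 326 332 [ 0.4687 -0.1895  0.0409] [ 0.4687 -0.1895  0.0453]
225 326 332 [ 0.4669 -0.1902  0.042 ] [ 0.4669 -0.1902  0.0407]
226 326 332 [ 0.465  -0.1905  0.0393] [ 0.465  -0.1905  0.0388]
227 327 332 [ 0.4631 -0.1909  0.0413] [ 0.4631 -0.1899  0.042 ]
228 327 333 [ 0.4612 -0.1918  0.0408] [ 0.4612 -0.1918  0.0412]
229 327 333 [ 0.4593 -0.1919  0.0406] [ 0.4593 -0.1919  0.0403]
230 327 333 [ 0.4574 -0.1914  0.0407] [ 0.4574 -0.1914  0.0428]
231 327 333 [ 0.4555 -0.1916  0.0408] [ 0.4555 -0.1916  0.0412]
232 328 333 [ 0.4536 -0.1928  0.0392] [ 0.4536 -0.1919  0.0388]
233 330 331 [ 0.4517 -0.1924  0.0412] [ 0.4517 -0.1912  0.0425]
```

View pics/z3.png

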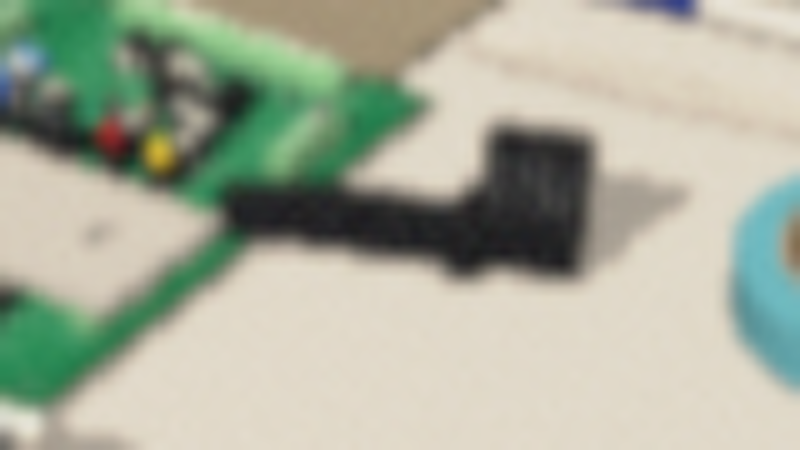

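View pics/z4.png

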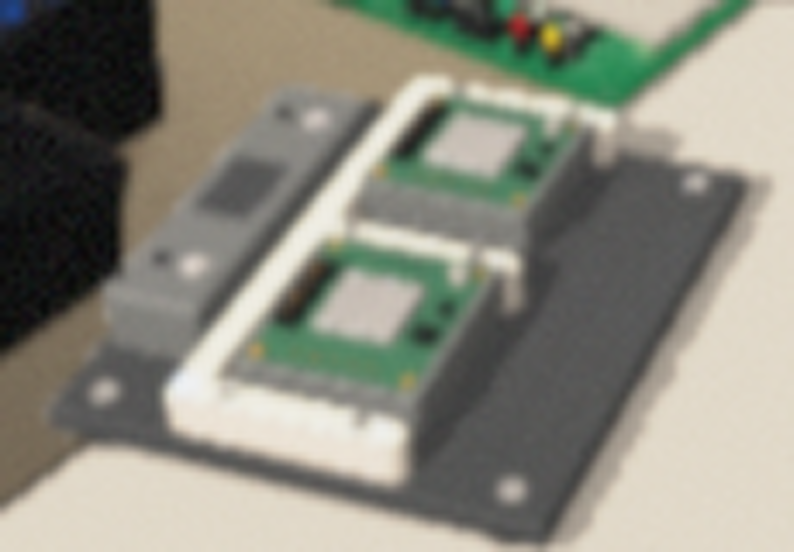

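```bash
cat > jig.py <<'E'
from h import *
def edges(row,lo,hi,th):
    # subpixel crossings up/down
    g=row.astype(float); ups=[];dn=[]
    for u in range(lo,hi):
        a,b=g[u],g[u+1]
        if a<th<=b: ups.append(u+(th-a)/(b-a))
        if a>=th>b: dn.append(u+(a-th)/(a-b))
    return ups,dn
E
python3 - <<'E'
from jig import *
c=load("top"); im=c["img"]
red=im[:,:,2]
for v in (160,165,170,175,180,185,190,195):
    print(v,' '.join(str(x) for x in red[v,160:262]))
E
```

```text
160 183 183 183 183 184 183 183 176 152 118 97 93 97 98 100 103 106 104 101 98 97 98 98 97 96 96 95 96 99 100 101 106 112 112 108 104 102 101 101 106 118 129 125 112 96 115 154 167 165 170 169 140 95 67 63 63 63 70 87 106 117 126 116 92 71 58 51 52 56 58 59 64 62 57 54 55 56 58 58 58 57 59 67 89 105 107 107 119 146 157 162 170 168 139 107 113 125 128 128 128 128 128
165 184 184 184 184 184 183 183 178 162 130 105 102 105 106 96 82 75 73 72 64 57 53 53 55 55 56 57 57 56 57 54 53 52 51 52 55 58 60 61 66 69 71 82 95 92 111 153 176 183 185 174 142 95 67 63 62 64 69 86 99 93 81 81 78 74 86 113 134 142 143 146 152 156 156 156 156 156 155 151 135 105 79 72 72 73 85 100 109 133 161 178 183 175 145 110 114 129 131 131 127 126 132
170 184 183 182 182 183 184 185 181 167 136 109 104 97 85 85 82 76 74 74 81 110 143 160 165 165 165 166 165 165 165 165 164 164 155 125 86 69 72 71 73 72 71 78 92 100 114 150 174 183 184 175 145 99 69 64 63 64 68 84 102 96 82 77 73 74 94 131 155 163 165 165 164 165 164 164 165 164 166 166 158 127 89 72 73 74 82 94 97 117 154 176 183 179 158 127 122 137 145 147 147 14
[... 1083 characters left out ...]
130 148 157 160 161 160
190 184 184 184 184 183 184 185 184 176 148 111 97 110 123 131 126 112 105 103 101 99 101 102 102 103 105 105 104 102 104 103 104 103 102 99 94 90 88 86 87 84 85 85 84 82 80 90 120 146 161 160 138 103 75 67 66 66 66 66 65 66 67 69 76 78 78 74 72 72 72 71 69 68 67 67 67 68 70 69 70 69 68 69 72 70 70 69 68 68 75 87 95 95 85 79 99 135 156 161 161 161 161
195 184 184 184 177 154 118 90 84 83 83 82 80 81 80 76 76 75 74 74 76 76 78 75 75 74 75 73 72 71 72 72 73 73 75 77 75 74 73 74 76 78 77 76 73 76 79 78 79 78 78 79 79 79 81 80 79 80 78 78 78 79 80 80 80 80 81 81 81 81 82 82 83 82 82 82 82 82 82 83 84 82 82 84 82 82 82 82 83 82 82 82 82 83 83 99 126 146 153 156 159 160 161
```

```bash
cat > jigfit.py <<'E'
from jig import *
def jigfit(c,verbose=1):
    im=c["img"]; red=cv2.GaussianBlur(im[:,:,2],(3,3),0).astype(float); g=im.astype(float)
    # front plate edge: per column, dark->bench crossing rows 200..225
    F=[]
    for u in range(172,250,2):
        col=red[:,u]; 
        for v in range(203,228):
            if col[v]<120<=col[v+1]: F.append(onz(c,u,v+(120-col[v])/(col[v+1]-col[v]),.015)[:2]); break
    F=np.array(F)
    a=np.polyfit(F[:,1],F[:,0],1); r1=F[:,0]-np.polyval(a,F[:,1]); k=abs(r1)<.0015; a=np.polyfit(F[k,1],F[k,0],1)
    # centre fence right edge and right fence left/right edges, z=.031
    C=[];RR=[]
    for v in range(165,187):
        ups,dn=edges(red[v],200,220,124); 
        if dn: C.append(onz(c,dn[-1],v,.031)[:2])
    C=np.array(C); b=np.polyfit(C[:,0],C[:,1],1)
    L=[]
    for v in range(196,210):
        ups,dn=edges(red[v],158,175,128)
        if dn: L.append(onz(c,dn[-1],v,.015)[:2])
    L=np.array(L)
    if verbose:
        print('front slope deg',np.degrees(np.arctan(a[0])),'fence deg',np.degrees(np.arctan(b[0])),'res',F[k,0].std(),(C[:,1]-np.polyval(b,C[:,0])).std())
    th=-np.arctan(a[0])  # jig y axis=( -sin, cos)
    # front edge line is jig x=-75 : x = a0*y+a1
    ex=np.array([np.cos(th),np.sin(th)]); ey=np.array([-np.sin(th),np.cos(th)])
    fx=np.mean(F[k]@ex)+.075; cy=np.mean(C@ey)+.005; ly=np.mean(L@ey)-.09 if len(L) else np.nan
    if verbose: print('jig th',np.degrees(th),'x',fx,'y from centre fence',cy,'y from left plate edge',ly)
    return th,ex,ey,fx,cy
E
python3 - <<'E'
from jigfit import *
c=load("top"); th,ex,ey,fx,cy=jigfit(c)
O=ex*fx+ey*cy; print('origin',O)
P=cloud(c)
# image of heights in jig frame check
for n,(u,v,z) in dict(cfEnd=(210,192.5,.031),rcorner=(257,213,.015),lcorner=(165.5,215.5,.015),back=(210,133,.015)).items():
    p=onz(c,u,v,z)[:2]-O; print(n,p@ex,p@ey)
# narrow module left edge: row profile (rim z .035)
red=c["img"][:,:,2].astype(float)
for v in (165,168,170,172,175,178,180,183):
    row=red[v]; 
    ups,dn=edges(row,213,222,82); 
    print(v,[ (onz(c,x,v,.035)[:2]-O)@ey for x in ups])
hsv=cv2.cvtColor(c["img"],cv2.COLOR_BGR2HSV)
m=((c["img"].min(-1)>120)&(hsv[...,1]<40)).astype(np.uint8)
for lo,hi in((178,200),(222,244)):
    mm=np.zeros_like(m); mm[160:184,lo:hi]=m[160:184,lo:hi]
    n,l,s,ce=cv2.connectedComponentsWithStats(mm); i=1+np.argmax(s[1:,4]); p=onz(c,*ce[i],.0385)[:2]; print('can',ce[i],s[i],p,(p-O)@ex,(p-O)@ey)
# bar: sides
im=c["img"]; g=im.max(-1).astype(float)
A=[]
for v in range(204,215):
    row=red[v]; 
    ups,dn=edges(row,314,336,95)
    print(v,dn,ups)
E
```

```text
front slope deg -1.1134678937075808 fence deg 1.5154489563278815 res 0.0007250949334780443 0.00015347357680610974
jig th 1.1134678937075808 x 0.5688243205731051 y from centre fence 0.025197781368671648 y from left plate edge 0.021924714852191704
origin [0.56822726 0.03624668]
cfEnd -0.03286540018394707 -0.0005996813488030222
rcorner -0.07560269704118001 -0.08941928604864696
lcorner -0.07246513248345904 0.08917693425168419
back 0.08725776261416787 -0.0034416122759538042
165 [np.float64(-0.01783463112599812)]
168 [np.float64(-0.01763982295432068)]
170 [np.float64(-0.017680321123978736)]
172 [np.float64(-0.017976585982467028)]
175 [np.float64(-0.01785797973193865)]
178 [np.float64(-0.01744190618802078)]
180 [np.float64(-0.017189122599160066)]
183 [np.float64(-0.016744493046060228)]
can [187.26436782 175.01149425] [181 168  14  14 174] [0.5694013  0.07727528] 0.001971111758909298 0.040998041709589664
can [232.92090395 170.95480226] [226 165  15  13 177] [ 0.57505917 -0.01031369] 0.005925846610619753 -0.04668434109148661
204 [np.float64(320.76)] [np.float64(327.2432432432432)]
205 [np.float64(320.9019607843137)] [np.float64(327.4848484848485)]
206 [np.float64(321.0)] [np.float64(327.6857142857143)]
207 [np.float64(321.19444444444446)] [np.float64(327.84375)]
208 [np.float64(321.390243902439)] [np.float64(328.0)]
209 [np.float64(321.64444444444445)] [np.float64(328.22857142857146)]
210 [np.float64(321.8541666666667)] [np.float64(328.45714285714286)]
211 [np.float64(322.030303030303)] [np.float64(328.6764705882353)]
212 [np.float64(322.22222222222223)] [np.float64(328.75757575757575)]
213 [np.float64(322.4146341463415)] [np.float64(328.93548387096774)]
214 [np.float64(322.64444444444445)] [np.float64(329.2121212121212)]
```

```bash
python3 - <<'E'
from jigfit import *
c=load("top"); red=c["img"][:,:,2].astype(float)
def line(rows,z,lo,hi):
    Q=[]
    for v in rows:
        ups,dn=edges(red[v],lo,hi,95)
        if ups and dn: Q.append(onz(c,(ups[-1]+dn[0])/2,v,z)[:2])
    Q=np.array(Q); a=np.polyfit(Q[:,0],Q[:,1],1); print(len(Q),'deg',np.degrees(np.arctan(a[0])),'mean',Q.mean(0),'ends',Q[0],Q[-1]); return a
b=line(range(202,215),.0175,314,336); t=line(range(222,232),.041,318,340)
print('bar centre at x=.466:',np.polyval(b,.466),'tab:',np.polyval(t,.466))
# tab length along column
col=red[:,329]; print([int(x) for x in col[214:240]]); print([int(x) for x in red[180:192,319]])
print(onz(c,330,233.3,.041),onz(c,327.5,219.2,.041),onz(c,319.5,185.7,.019))
P=cloud(c)
# z vs x slope on bar
m=[]
for v in range(187,215):
    for u in range(int(318+ (v-187)*.25)+1,int(321+(v-187)*.27)+1):
        m.append(P[v,u])
m=np.array(m); m=m[np.isfinite(m[:,2])]; k=(m[:,2]>.013)&(m[:,2]<.024); print(np.polyfit(m[k,0]-.47,m[k,2],1),k.sum())
q=P[222:232,328:332].reshape(-1,3); print(np.polyfit(q[:,0]-.466,q[:,2],1))
q=P[225:245,290:315].reshape(-1,3); print('bench',np.nanmedian(q,0))
E
```

```text
13 deg 8.612670285775982 mean [ 0.50065445 -0.18709218] ends [ 0.5124439  -0.18530216] [ 0.48888029 -0.18894141]
10 deg 8.496441853286253 mean [ 0.46402436 -0.19090004] ends [ 0.47256899 -0.18964836] [ 0.45548977 -0.19210509]
bar centre at x=.466: -0.1923410065293371 tab: -0.1906049060583369
[88, 75, 62, 59, 56, 56, 57, 60, 60, 59, 61, 61, 61, 60, 60, 60, 58, 60, 60, 78, 123, 163, 182, 185, 186, 185]
[41, 37, 36, 33, 36, 42, 48, 51, 52, 50, 52, 57]
[ 0.45116786 -0.19144043  0.041     ] [ 0.47792312 -0.1877712   0.041     ] [ 0.54451514 -0.17830205  0.019     ]
[0.03773544 0.01672677] 87
[0.04122182 0.04141043]
bench [ 4.50278593e-01 -1.42695364e-01  1.65492792e-04]
```

```bash
cat > go.py <<'E'
import sys
from h import *
from scipy.spatial.transform import Rotation as Ro
def go(p,rpy,n=None):
    s=r.get_state(); R=Ro.from_euler('xyz',s['eef_rot'],degrees=True); T=Ro.from_euler('xyz',rpy,degrees=True)
    d=R.inv().apply(np.array(p)-s['tcp_pos'])/.04; w=np.degrees((R.inv()*T).as_rotvec())/8
    print('t',round(s['time_s'],2),'tcp',np.round(s['tcp_pos'],4),'rpy',np.round(s['eef_rot'],2),'F',np.round(s['contact_force'],1),'w',round(s['gripper_width']*1000,1))
    print('shift units total',np.round(d,3),'norm',np.linalg.norm(d),' turn units',np.round(w,3))
if __name__=='__main__':
    a=[float(x) for x in sys.argv[1:]]; go(a[:3],a[3:6])
E
python3 go.py .463 -.191 .13 180 0 -171.4
```

```text
t 0.1 tcp [ 0.3054 -0.6015  0.2427] rpy [ 1.7992e+02 -1.0000e-02 -1.5309e+02] F [-1.   0.6  0.1] w 87.4
shift units total [-8.159  7.364  2.828] norm 11.348909628618962  turn units [ 0.01  -0.003  2.289]
```

Call:
apply_moves([
  [[-0.75, 0.68, 0.2], [0, 0, 0], 87],
  [[-0.75, 0.68, 0.2], [0, 0, 0], 87],
  [[-0.75, 0.68, 0.2], [0, 0, 0], 87],
  [[-0.75, 0.68, 0.2], [0, 0, 0], 87],
  [[-0.75, 0.68, 0.2], [0, 0, 0], 87],
])

```text
time_s: 0.6
tcp_pos: [0.377, -0.4102, 0.1987]
eef_rot: [179.8, -0.1, -153.5]
contact_force: [0.8, -0.1, 0.0]
gripper_width: 0.0871
```

```bash
python3 go.py .463 -.191 .13 180 0 -171.4
```

```text
t 0.6 tcp [ 0.377  -0.4102  0.1987] rpy [ 1.7976e+02 -1.3000e-01 -1.5352e+02] F [ 0.8 -0.1  0. ] w 87.1
shift units total [-4.37   3.939  1.723] norm 6.130481726872891  turn units [ 0.027 -0.02   2.234]
```

Call:
apply_moves([
  [[-0.75, 0.68, 0.3], [0, 0, 0], 87],
  [[-0.75, 0.68, 0.3], [0, 0, 0], 87],
  [[-0.75, 0.68, 0.3], [0, 0, 0], 87],
  [[-0.75, 0.68, 0.3], [0, 0, 0], 87],
  [[0, 0, 0.2], [0, 0, 0.9], 87],
])

```text
time_s: 1.1
tcp_pos: [0.4376, -0.2493, 0.1405]
eef_rot: [179.8, -0.1, -160.6]
contact_force: [-0.6, -0.5, -0.2]
gripper_width: 0.0869
```

Call:
apply_moves([
  [[0, 0, 0], [0, 0, 0.9], 87],
  [[0, 0, 0], [0, 0, 0.6], 87],
  [[0, 0, 0], [0, 0, 0], 87],
])

```text
time_s: 1.4
tcp_pos: [0.4369, -0.2464, 0.1384]
eef_rot: [179.7, -0.4, -173.0]
contact_force: [0.5, -0.2, 0.4]
gripper_width: 0.0869
```

```bash
python3 - <<'E'
from scipy.spatial.transform import Rotation as Ro
import numpy as np
# bar frame: x to nose yaw 8.6, nose up 2.2deg -> tool x=-barx, tool z = -bar z
B=Ro.from_euler('xyz',[0,-2.2,8.6],degrees=True).as_matrix()
T=np.stack([-B[:,0],B[:,1],-B[:,2]],1); print(Ro.from_matrix(T).as_euler('xyz',degrees=True))
E
python3 go.py .463 -.191 .09 180 2.2 -171.4
```

```text
[-180.     2.2 -171.4]
t 1.4 tcp [ 0.4369 -0.2464  0.1384] rpy [ 179.7    -0.39 -172.99] F [ 0.5 -0.2  0.4] w 86.9
shift units total [-0.824  1.289  1.212] norm 1.9514834010840512  turn units [ 0.035 -0.323 -0.2  ]
```

Call:
apply_moves([
  [[-0.41, 0.64, 0.4], [0, -0.16, -0.1], 50],
  [[-0.41, 0.64, 0.4], [0, -0.16, -0.1], 50],
  [[0, 0, 0.4], [0, 0, 0], 50],
  [[0, 0, 0], [0, 0, 0], 50],
])

```text
time_s: 1.8
tcp_pos: [0.4647, -0.19, 0.09]
eef_rot: [179.8, 2.4, -170.8]
contact_force: [-0.2, -0.6, 0.3]
gripper_width: 0.0606
```

```bash
python3 go.py .463 -.191 .033 180 2.2 -171.4; python3 - <<'E'
from h import *
c=cap("top","top1.png")
c=cap("side"); cv2.imwrite("pics/s1.png",cv2.resize(c["img"][110:230,220:380],None,fx=4,fy=4))
E
```

```text
t 1.8 tcp [ 0.4647 -0.19    0.09  ] rpy [ 179.78    2.37 -170.84] F [-0.2 -0.6  0.3] w 60.6
shift units total [ 0.105 -0.024  1.421] norm 1.4252838988505558  turn units [0.031 0.021 0.071]
```

View pics/s1.png

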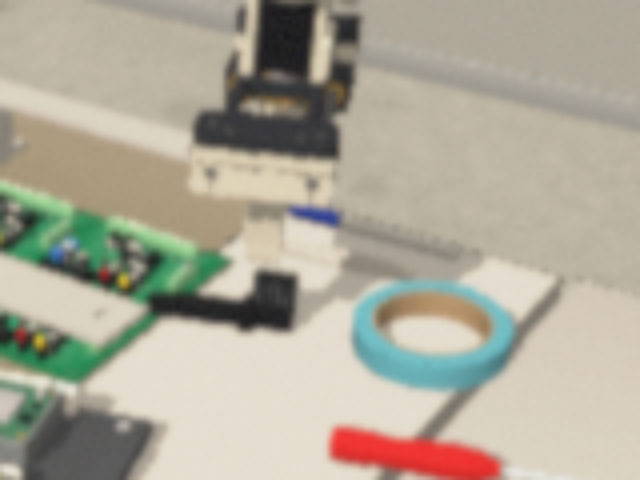

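View pics/top1.png

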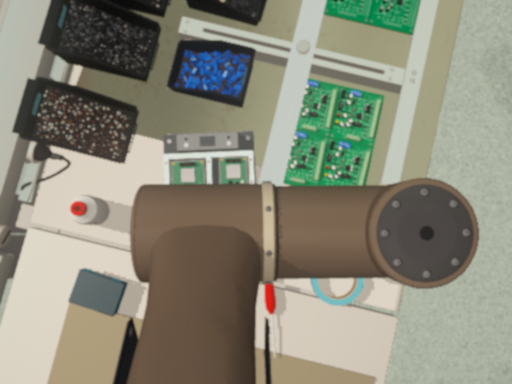

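The top camera is blocked by the arm here. In the side view the jaws are straight above the tab, at about (268,230) in the crop, so I'll descend.

Call:
apply_moves([
  [[0.05, -0.01, 0.5], [0, 0, 0.04], 50],
  [[0.05, -0.01, 0.5], [0, 0, 0.03], 50],
  [[0, 0, 0.38], [0, 0, 0], 50],
  [[0, 0, 0], [0, 0, 0], 50],
])

```text
time_s: 2.3
tcp_pos: [0.4675, -0.194, 0.0395]
eef_rot: [179.9, 2.9, -171.4]
contact_force: [-0.6, -0.1, -0.6]
gripper_width: 0.0497
```

```bash
python3 go.py .463 -.191 .033 180 2.2 -171.4; python3 - <<'E'
from h import *
c=cap("side"); cv2.imwrite("pics/s2.png",cv2.resize(c["img"][130:220,240:350],None,fx=6,fy=6))
E
```

```text
t 2.3 tcp [ 0.4675 -0.194   0.0395] rpy [ 179.95    2.93 -171.37] F [-0.6 -0.1 -0.6] w 49.7
shift units total [0.107 0.09  0.158] norm 0.21151979323558937  turn units [0.007 0.091 0.003]
```

View pics/s2.png

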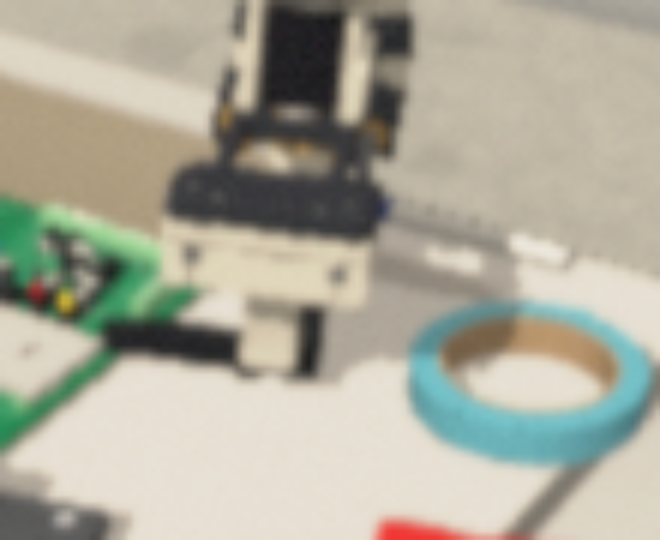

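Call:
apply_moves([
  [[0.13, 0.1, 0.16], [0, 0.08, 0], 50],
  [[0, 0, 0], [0, 0, 0], 50],
])

```text
time_s: 2.55
tcp_pos: [0.4634, -0.1913, 0.0354]
eef_rot: [-180.0, 2.5, -171.4]
contact_force: [0.1, -0.5, -0.4]
gripper_width: 0.0497
```

```bash
python3 go.py .463 -.191 .033 180 2.2 -171.4
```

```text
t 2.55 tcp [ 0.4634 -0.1913  0.0354] rpy [-179.99    2.46 -171.38] F [ 0.1 -0.5 -0.4] w 49.7
shift units total [0.011 0.009 0.061] norm 0.06238164128227902  turn units [-0.002  0.032  0.003]
```

Call:
apply_moves([
  [[0, 0, 0.06], [0, 0, 0], 8],
  [[0, 0, 0], [0, 0, 0], 8],
  [[0, 0, 0], [0, 0, 0], 8],
  [[0, 0, 0], [0, 0, 0], 8],
  [[0, 0, 0], [0, 0, 0], 8],
], squeeze=35)

```text
time_s: 3.05
tcp_pos: [0.4648, -0.1912, 0.0348]
eef_rot: [-179.9, 2.6, -171.3]
contact_force: [-0.1, -0.1, 0.4]
gripper_width: 0.0157
```

Call:
apply_moves([
  [[0, 0, 0], [0, 0, 0], 8],
  [[0, 0, 0], [0, 0, 0], 8],
])

```text
time_s: 3.25
tcp_pos: [0.4648, -0.1912, 0.0349]
eef_rot: [-179.9, 2.7, -171.3]
contact_force: [-0.2, -0.2, 0.1]
gripper_width: 0.0113
```

```bash
python3 go.py .463 -.191 .12 180 0 -171.4
```

```text
t 3.25 tcp [ 0.4648 -0.1912  0.0349] rpy [-179.94    2.65 -171.31] F [-0.2 -0.2  0.1] w 11.3
shift units total [-0.055  0.01  -2.127] norm 2.1278398272907277  turn units [-0.008  0.331  0.011]
```

Call:
apply_moves([
  [[0.2, 0, -0.6], [0, 0.1, 0], 8],
  [[0.2, 0, -0.7], [0, 0.1, 0], 8],
  [[0.2, 0, -0.7], [0, 0.08, 0.2], 8],
  [[0.1, 0, -0.6], [0, 0, 0.2], 8],
  [[0, 0, 0], [0, 0, 0.2], 8],
])

```text
time_s: 3.75
tcp_pos: [0.4321, -0.1958, 0.1404]
eef_rot: [-180.0, 0.0, -176.3]
contact_force: [-0.0, -0.4, -0.5]
gripper_width: 0.0115
```

```bash
cat > jt.py <<'E'
import sys
from go import *
O=np.array([.568,.0355]);th=np.radians(1.3);H=.0344
ex=np.array([np.cos(th),np.sin(th)]);ey=np.array([-np.sin(th),np.cos(th)])
def bar(x,y,z): # bar origin jig coords (mm) -> tcp
    p=O+ex*(x/1e3-.020)+ey*y/1e3; return [p[0],p[1],z/1e3+H]
if __name__=='__main__':
    a=[float(v) for v in sys.argv[1:]]; t=bar(*a[:3]); print('target tcp',np.round(t,4)); go(t,[180,a[3] if len(a)>3 else .45,-178.7])
    s=r.get_state(); d=s['tcp_pos'][:2]-O; print('bar now jig',np.round([(d@ex)*1e3+20,d@ey*1e3,(s['tcp_pos'][2]-H)*1e3],1))
E
python3 jt.py -107 -13.5 80
```

```text
target tcp [0.4413 0.0191 0.1144]
t 3.75 tcp [ 0.4321 -0.1958  0.1404] rpy [-1.8000e+02  5.0000e-02 -1.7627e+02] F [-0.  -0.4 -0.5] w 11.5
shift units total [-0.579  5.346  0.65 ] norm 5.416588003250563  turn units [ 0.001 -0.05   0.304]
bar now jig [-121.1 -228.1  106. ]
```

Call:
apply_moves([
  [[0, 0.95, 0.05], [0, -0.03, 0.1], 8],
  [[-0.1, 0.95, 0.1], [0, -0.02, 0.1], 8],
  [[-0.1, 0.95, 0.1], [0, 0, 0.1], 8],
  [[-0.1, 0.95, 0.1], [0, 0, 0], 8],
  [[0, 0.95, 0.1], [0, 0, 0], 8],
])

```text
time_s: 4.25
tcp_pos: [0.4374, -0.0033, 0.1214]
eef_rot: [180.0, 0.6, -179.5]
contact_force: [0.2, -0.3, 0.1]
gripper_width: 0.0117
```

```bash
python3 jt.py -107 -13.5 60
```

```text
target tcp [0.4413 0.0191 0.0944]
t 4.25 tcp [ 0.4374 -0.0033  0.1214] rpy [ 179.96    0.6  -179.48] F [ 0.2 -0.3  0.1] w 11.7
shift units total [-0.097  0.559  0.677] norm 0.883257057023468  turn units [ 0.004  0.019 -0.097]
bar now jig [-111.5  -35.8   87. ]
```

Call:
apply_moves([
  [[0, 0.56, 0.5], [0, 0.02, -0.1], 8],
  [[0, 0, 0.4], [0, 0, 0], 8],
  [[0, 0, 0], [0, 0, 0], 8],
])

```text
time_s: 4.55
tcp_pos: [0.4371, 0.0244, 0.0833]
eef_rot: [179.9, 0.4, -178.4]
contact_force: [-1.1, 0.4, 0.2]
gripper_width: 0.0121
```

```bash
python3 jt.py -107 -13.5 30; python3 - <<'E'
from h import *
c=cap("side"); cv2.imwrite("pics/s3.png",cv2.resize(c["img"][150:280,150:320],None,fx=4.5,fy=4.5,interpolation=cv2.INTER_CUBIC))
c=cap("top","top3.png")
E
```

```text
target tcp [0.4413 0.0191 0.0644]
t 4.55 tcp [0.4371 0.0244 0.0833] rpy [ 179.93    0.45 -178.37] F [-1.1  0.4  0.2] w 12.1
shift units total [-0.098 -0.135  0.473] norm 0.501686633900367  turn units [ 0.009 -0.001  0.042]
bar now jig [-111.1   -8.1   48.9]
```

View pics/s3.png

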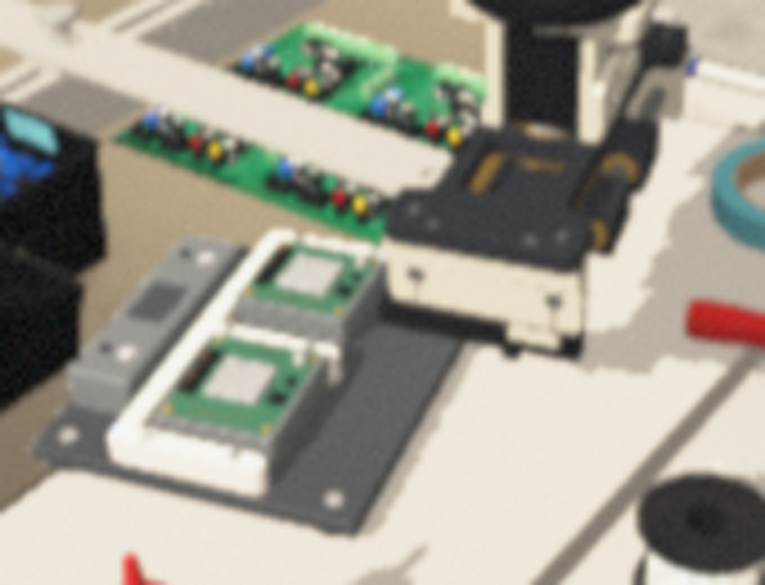

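View pics/top3.png

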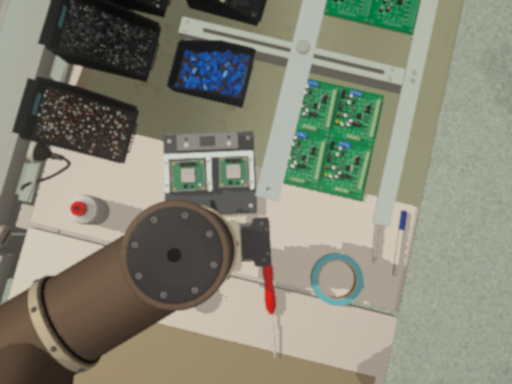

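```bash
python3 - <<'E'
from h import *
c=load("top"); cv2.imwrite("pics/z5.png",cv2.resize(c["img"][150:230,160:270],None,fx=7,fy=7,interpolation=cv2.INTER_CUBIC))
P=cloud(c); 
for v in range(190,226,3): print(v,np.round(P[v,205:236:2,2]*1000).astype(int))
E
```

```text
190 [29 29 31 27 14 17 16 16 14 14 14 13 17 16 14 17]
193 [                  19                   14                   15
                   15                   17                   16
                   18                   15                   16
                   16                   18                   14
                   16                   16                   16
 -9223372036854775808]
196 [17 17 17 18 15 14 17 15 15 14 14 17 15 18 18 17]
199 [15 16 18 17 16 14 16 18 17 16 14 17 12 16 15 15]
202 [13 17 15 67 65 14 14 15 12 15 15 18 14 14 14 15]
205 [15 15 15 67 67 59 14 16 14 18 15 15 13 16 16 15]
208 [474 399 399  67  65  66  15  19  13  14  17  14  14  15  12  16]
211 [506 505 497 405 400 399 395  15  17  16  16  18  16  12  15  15]
214 [506 507 506 505 489 436 399 401  13   9  16  13   1  -1   0   1]
217 [507 507 507 508 507 505 471 424 401 399   1  -1   0  -1   1   0]
220 [510 508 506 507 507 507 505 483 443 399 400 234 234 235 235 234]
223 [507 508 509 506 507 506 507 506 489 450 406 400 233 235 234 236]<stdin>:4: RuntimeWarning: invalid value encountered in cast
```

View pics/z5.png

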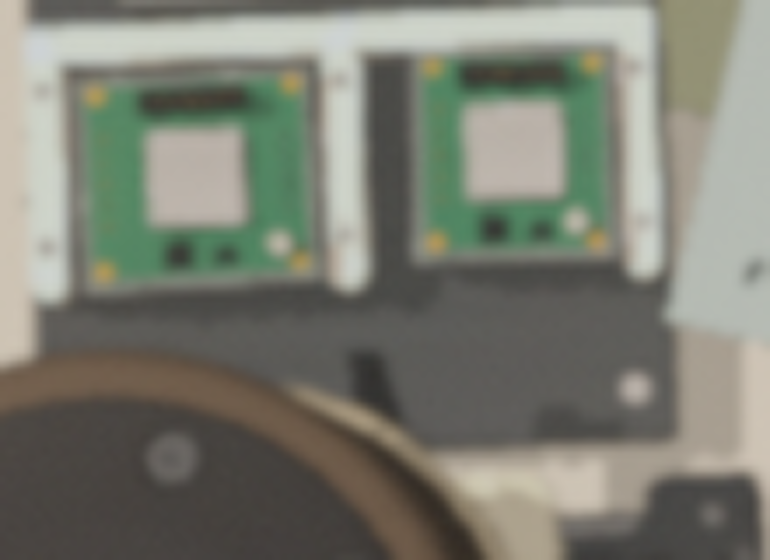

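```bash
cat > nose.py <<'E'
from jt import *
from jig import edges
def nose(c,zt,rows,lo=203,hi=226,th=60):
    red=c["img"].astype(float).mean(-1)
    Q=[]
    for v in rows:
        ups,dn=edges(red[v],lo,hi,th)
        f=lambda u:[(onz(c,u,v,zt)[:2]-O)@e*1e3 for e in(ex,ey)]
        print(v,'left',[np.round(f(u),1) for u in dn],'right',[np.round(f(u),1) for u in ups],[int(x) for x in red[v,207:222]])
    col=red
if __name__=='__main__':
    c=load("top"); nose(c,.064,range(196,210))
E
python3 nose.py
```

```text
196 left [] right [] [90, 90, 90, 91, 90, 90, 90, 91, 90, 90, 91, 91, 91, 90, 91]
197 left [] right [] [92, 92, 92, 92, 91, 92, 91, 92, 92, 91, 91, 92, 92, 91, 92]
198 left [] right [] [92, 91, 91, 90, 90, 90, 91, 90, 91, 91, 92, 91, 92, 91, 91]
199 left [] right [] [91, 89, 87, 85, 83, 83, 84, 86, 90, 91, 90, 90, 90, 89, 90]
200 left [] right [] [89, 87, 81, 72, 68, 68, 69, 79, 86, 89, 90, 90, 90, 90, 90]
201 left [array([-51.7,  -3.2])] right [array([-52. ,  -8.3])] [90, 88, 78, 65, 56, 54, 56, 66, 81, 87, 90, 90, 91, 90, 91]
202 left [array([-53.6,  -3.1])] right [array([-53.9,  -9.2])] [89, 88, 79, 66, 55, 52, 52, 61, 77, 87, 90, 90, 90, 91, 90]
203 left [array([-55.5,  -3.2])] right [array([-55.8,  -9.6])] [89, 89, 83, 70, 55, 51, 48, 57, 74, 85, 90, 91, 91, 90, 91]
204 left [array([-57.3,  -3.3])] right [array([-57.6, -10. ])] [91, 91, 85, 70, 56, 51, 50, 54, 68, 83, 89, 91, 91, 91, 91]
205 left [array([-59.2,  -3.3])] right [array([-59.5, -10.5])] [93, 91, 86, 70, 57, 51, 50, 53, 62, 79, 88, 90, 91, 91, 90]
206 left [array([-61. ,  -3.5])] right [array([-61.4, -11.2])] [108, 101, 92, 76, 59, 52, 50, 51, 58, 74, 86, 90, 90, 92, 91]
207 left [array([-63. ,  -6.2])] right [array([-63.3, -11.8])] [129, 125, 115, 99, 78, 64, 55, 53, 53, 66, 81, 89, 90, 91, 89]
208 left [array([-65. ,  -9.5])] right [array([-65.2, -12.2])] [133, 140, 139, 130, 116, 97, 77, 62, 55, 61, 77, 88, 91, 91, 92]
209 left [] right [] [107, 125, 137, 143, 142, 131, 112, 90, 69, 63, 74, 85, 90, 91, 91]
```

```bash
python3 jt.py -108 -13.1 24
```

```text
target tcp [0.4403 0.0195 0.0584]
t 4.65 tcp [0.4383 0.0241 0.085 ] rpy [ 179.89    0.58 -178.41] F [ 1.3 -0.2  0.3] w 11.8
shift units total [-0.04  -0.118  0.665] norm 0.6769177495409653  turn units [0.014 0.017 0.037]
bar now jig [-109.9   -8.4   50.6]
```

Call:
apply_moves([
  [[-0.03, -0.12, 0.35], [0, 0, 0.04], 8],
  [[-0.02, 0, 0.32], [0, 0, 0], 8],
  [[0, 0, 0], [0, 0, 0], 8],
])

```text
time_s: 4.95
tcp_pos: [0.4425, 0.0185, 0.0599]
eef_rot: [179.8, 0.8, -178.9]
contact_force: [-0.6, 0.4, -1.0]
gripper_width: 0.0117
```

```bash
python3 jt.py -108 -13.1 16; python3 - <<'E'
from nose import *
c=cap("top"); cv2.imwrite("pics/z6.png",cv2.resize(c["img"][150:230,160:270],None,fx=7,fy=7,interpolation=cv2.INTER_CUBIC))
nose(c,.038,range(196,208),th=70)
P=cloud(c); 
for v in range(198,208,2): print(v,np.nan_to_num(P[v,205:230:1,2]*1000).astype(int))
E
```

```text
target tcp [0.4403 0.0195 0.0504]
t 4.95 tcp [0.4425 0.0185 0.0599] rpy [ 179.81    0.79 -178.87] F [-0.6  0.4 -1. ] w 11.7
shift units total [0.056 0.026 0.237] norm 0.24464317054967127  turn units [ 0.023  0.043 -0.022]
bar now jig [-105.9  -14.2   25.5]
196 left [] right [] [89, 90, 90, 90, 89, 89, 90, 89, 89, 88, 89, 90, 90, 91, 91]
197 left [] right [] [91, 90, 90, 91, 90, 91, 91, 89, 86, 84, 85, 87, 92, 91, 91]
198 left [] right [] [92, 91, 92, 90, 91, 91, 90, 86, 78, 70, 74, 80, 87, 90, 91]
199 left [array([-46.2,  -8.9])] right [array([-46.5, -15.5])] [90, 90, 90, 90, 90, 90, 88, 79, 67, 58, 59, 67, 80, 88, 89]
200 left [array([-48.1,  -8.3])] right [array([-48.5, -16.4])] [89, 89, 89, 90, 89, 89, 86, 76, 62, 53, 54, 61, 73, 85, 89]
201 left [array([-50. ,  -8.1])] right [array([-50.4, -17.2])] [88, 88, 88, 89, 89, 88, 85, 75, 62, 53, 51, 56, 68, 81, 88]
202 left [array([-51.9,  -7.9])] right [array([-52.4, -17.7])] [81, 85, 87, 90, 90, 91, 86, 74, 61, 51, 53, 53, 63, 78, 88]
203 left [array([-53.8,  -8. ])] right [array([-54.3, -18. ])] [77, 80, 85, 92, 94, 95, 89, 76, 61, 5
[... 234 characters left out ...]
02, 105, 102, 97, 87, 75, 65, 58, 63, 80]
206 left [] right [] [90, 88, 86, 82, 84, 88, 97, 107, 116, 118, 111, 97, 81, 73, 78]
207 left [] right [] [92, 92, 90, 87, 83, 83, 85, 94, 109, 124, 128, 122, 113, 100, 94]
198 [16 16 15 15 15 16 16 15 14 18 15 16 15 13 15 17 14 16 17 19 16 14 17 15
 15]
200 [13 16 17 17 16 17 14 13 15 40 42 41 40 43 16 13 14 14 15 15 17 15 19 12
 17]
202 [478  11  16  14  13  14  14  16  16  42  45  41  44  41  30  15  17  15
  15  14  15  16  16  16  15]
204 [481 483 481 481 480 374  18  16  16  15  43  42  41  39  40  12  13  14
  15  12  16  14  16  13  16]
206 [482 484 484 480 482 482 481 481 479 377 374 375  42  41  41  40  13  13
  16  17  15  16  12  15  17]
```

View pics/z6.png

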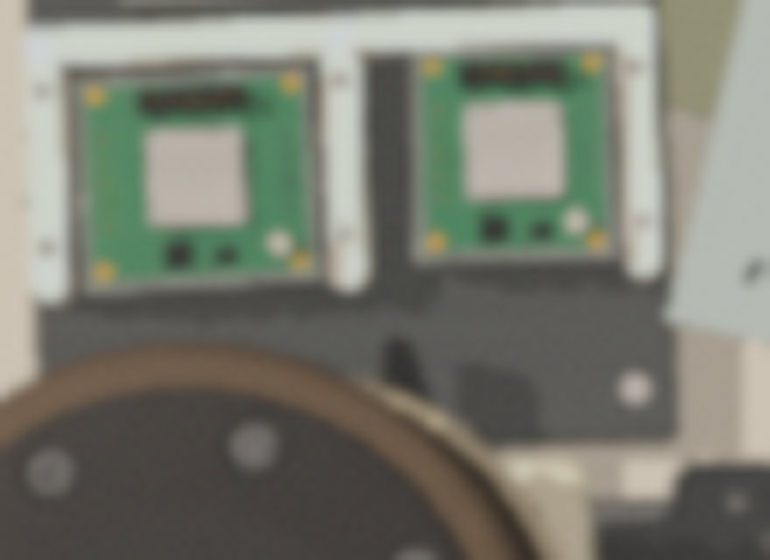

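Call:
apply_moves([
  [[0.04, 0.03, 0.14], [0, 0.09, 0], 8],
  [[0.0, 0.0, 0.08], [0, 0, 0], 8],
  [[0, 0, 0], [0, 0, 0], 8],
])

```text
time_s: 5.3
tcp_pos: [0.4423, 0.0197, 0.0532]
eef_rot: [179.7, 0.2, -178.9]
contact_force: [-0.5, -0.1, -0.7]
gripper_width: 0.0116
```

```bash
python3 jt.py -90 -13.1 15 0; python3 - <<'E'
from nose import *
c=cap("top"); 
nose(c,.031,range(196,208),th=70)
P=cloud(c); 
for v in range(198,208,2): print(v,np.nan_to_num(P[v,205:230:1,2]*1000).astype(int))
E
```

```text
target tcp [0.4583 0.0199 0.0494]
t 5.3 tcp [0.4423 0.0197 0.0532] rpy [ 179.73    0.23 -178.94] F [-0.5 -0.1 -0.7] w 11.6
shift units total [-0.399 -0.003  0.097] norm 0.4110195423010254  turn units [ 0.034  0.028 -0.03 ]
bar now jig [-106.   -12.9   18.8]
196 left [] right [] [89, 89, 90, 89, 89, 88, 89, 90, 90, 90, 90, 90, 91, 90, 91]
197 left [] right [] [90, 91, 91, 90, 90, 91, 91, 91, 90, 88, 90, 91, 92, 91, 91]
198 left [] right [] [87, 88, 90, 91, 91, 91, 90, 86, 83, 83, 84, 86, 89, 90, 90]
199 left [array([-45.7,  -9.7])] right [array([-45.8, -12.9])] [82, 83, 84, 88, 89, 89, 87, 80, 72, 67, 69, 77, 85, 88, 86]
200 left [array([-47.5,  -7.3])] right [array([-47.9, -15.3])] [79, 76, 78, 81, 84, 86, 83, 72, 61, 54, 57, 66, 76, 81, 80]
201 left [array([-49.4,  -6.8])] right [array([-49.9, -17.1])] [84, 79, 77, 77, 77, 81, 80, 70, 57, 50, 51, 56, 67, 74, 74]
202 left [array([-51.3,  -5.9])] right [array([-51.9, -19.3])] [89, 87, 84, 81, 79, 76, 74, 66, 57, 53, 51, 54, 61, 68, 71]
203 left [array([-53.2,  -6.3])] right [array([-53.9, -20.1])] [91, 91, 87, 86, 83, 79, 75, 69, 62, 
[... 270 characters left out ...]
array([-58.2,   9.8])] [77, 82, 87, 90, 90, 91, 90, 88, 85, 80, 80, 84, 93, 105, 110]
207 left [] right [array([-60.4,   5.6])] [67, 70, 77, 81, 88, 91, 90, 90, 89, 85, 83, 80, 86, 103, 117]
198 [13 15 15 16 17 15 17 17 14 14 14 15 16 17 12 19 17 12 15 14 14 15 15 14
 14]
200 [476 474 474 474  13  16  17  15  17  34  34  34  32  21  13  15  14  14
  14  15  16  14  16  14  14]
202 [474 475 476 475 474 475 473 473  15  36  34  33  36  36  14  16  15  16
  14  15  14  16  14  14  16]
204 [475 477 475 476 476 475 473 475 476 475 473 368  39  33  30  16  14  16
  15  17  17  16  16  16  13]
206 [475 476 477 473 474 474 476 476 476 473 475 474 476 473 371 369  13  17
  17  14  12  16  14  16  16]
```

Call:
apply_moves([
  [[0, 0.01, 0.09], [0, 0.03, 0], 8],
  [[-0.2, 0, 0], [0, 0, 0], 8],
  [[-0.2, 0, 0], [0, 0, 0], 8],
  [[0, 0, 0], [0, 0, 0], 8],
])

```text
time_s: 5.75
tcp_pos: [0.4605, 0.021, 0.0502]
eef_rot: [179.7, 0.1, -178.9]
contact_force: [0.3, -0.4, -0.7]
gripper_width: 0.012
```

```bash
python3 jt.py -80 -13.1 15 0; python3 - <<'E'
from nose import *
c=cap("top");cv2.imwrite("pics/z7.png",cv2.resize(c["img"][150:230,160:270],None,fx=7,fy=7,interpolation=cv2.INTER_CUBIC))
nose(c,.030,range(188,202),th=60)
P=cloud(c); 
for v in range(188,202,2): print(v,np.nan_to_num(P[v,205:230:1,2]*1000).astype(int))
c=cap("side"); cv2.imwrite("pics/s7.png",cv2.resize(c["img"][170:260,180:300],None,fx=6,fy=6,interpolation=cv2.INTER_CUBIC))
E
```

```text
target tcp [0.4683 0.0201 0.0494]
t 5.75 tcp [0.4605 0.021  0.0502] rpy [ 1.7970e+02  6.0000e-02 -1.7887e+02] F [ 0.3 -0.4 -0.7] w 12.0
shift units total [-0.195 -0.026  0.019] norm 0.1976352332826682  turn units [ 0.038  0.008 -0.021]
bar now jig [-87.8 -12.   15.8]
188 left [] right [] [66, 70, 75, 82, 86, 91, 92, 92, 89, 87, 82, 80, 82, 84, 84]
189 left [] right [] [66, 66, 66, 71, 78, 85, 89, 92, 92, 91, 87, 83, 77, 72, 72]
190 left [] right [] [68, 66, 66, 66, 68, 76, 84, 89, 91, 92, 91, 87, 82, 77, 73]
191 left [] right [] [67, 67, 65, 65, 66, 68, 73, 83, 89, 91, 92, 90, 88, 83, 76]
192 left [] right [] [66, 66, 65, 67, 66, 65, 67, 73, 81, 87, 91, 91, 90, 88, 82]
193 left [] right [] [67, 66, 65, 66, 66, 67, 65, 65, 72, 81, 88, 92, 92, 91, 88]
194 left [] right [] [66, 66, 65, 66, 66, 65, 64, 63, 66, 72, 81, 88, 92, 92, 91]
195 left [] right [] [65, 66, 66, 65, 67, 65, 64, 63, 63, 67, 72, 81, 88, 92, 92]
196 left [] right [] [66, 65, 66, 65, 65, 66, 65, 64, 64, 63, 65, 71, 83, 90, 91]
197 left [] right [] [66, 65, 67, 66, 65, 65, 65, 65, 65, 65, 63, 66, 74, 83, 89]
198 left [] 
[... 364 characters left out ...]
 472 470 471 470  23  20  21
  21  19  17  16  13  16  13]
190 [474 474 474 474 474 473 472 473 472 472 472 471 471 472 471 471 469  16
  14  16  15  14  13  14  16]
192 [475 474 474 474 474 474 474 472 473 471 472 473 472 473 471 472 471 472
 470  14  19  15  17  16  15]
194 [474 475 474 474 474 475 474 475 472 474 473 474 474 472 472 473 472 470
 472 471 470 362  17  14  16]
196 [475 474 474 474 476 473 474 475 474 474 474 474 473 472 471 473 473 470
 471 472 470 471 364  13  17]
198 [474 474 475 475 474 476 473 475 475 475 474 474 473 473 472 472 472 472
 472 472 473 471 469 365 363]
200 [476 476 474 475 475 475 475 476 474 474 472 475 474 473 474 473 473 472
 473 472 471 472 470 471 471]
```

View pics/z7.png

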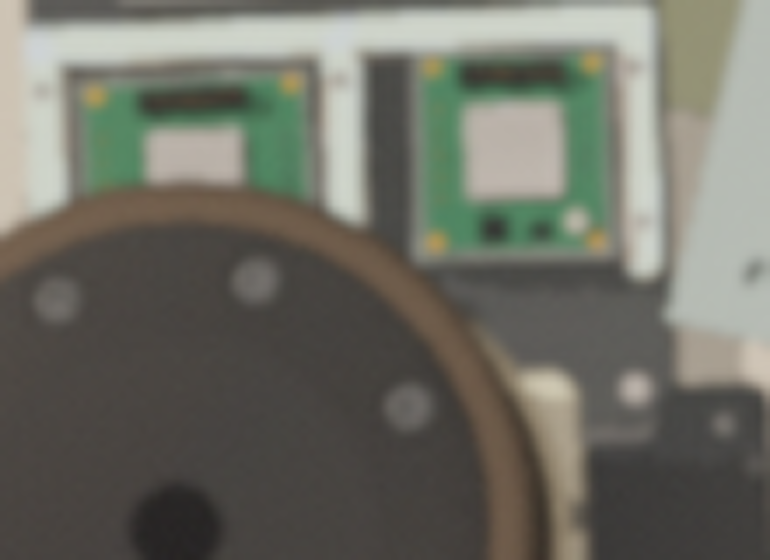

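View pics/s7.png

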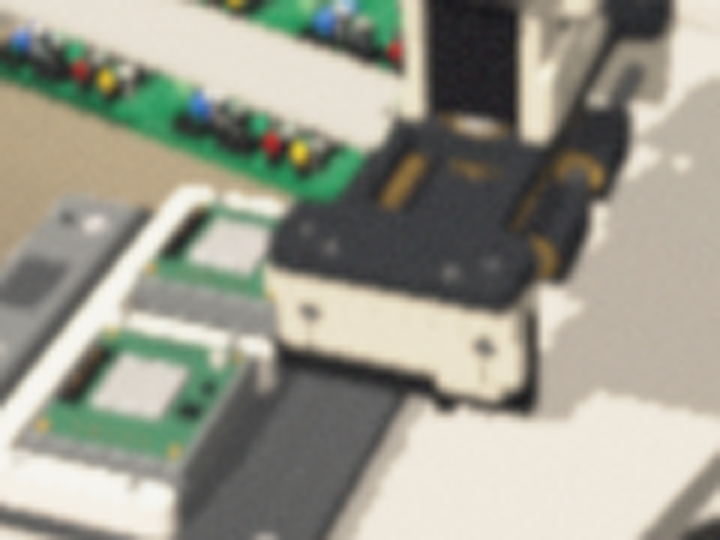

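Call:
apply_moves([
  [[-0.15, -0.02, 0.02], [0, 0, 0], 8],
  [[-0.2, 0, 0], [0, 0, 0], 8],
  [[-0.2, 0, 0], [0, 0, 0], 8],
  [[0, 0, 0], [0, 0, 0], 8],
])

```text
time_s: 6.25
tcp_pos: [0.4831, 0.0203, 0.0491]
eef_rot: [179.7, 0.0, -178.9]
contact_force: [-0.0, 0.2, 0.0]
gripper_width: 0.012
```

```bash
python3 jt.py -50 -13.1 15 0; python3 - <<'E'
from nose import *
c=cap("top");cv2.imwrite("pics/z8.png",cv2.resize(c["img"][140:220,160:270],None,fx=7,fy=7,interpolation=cv2.INTER_CUBIC))
E
```

```text
target tcp [0.4983 0.0208 0.0494]
t 6.25 tcp [0.4831 0.0203 0.0491] rpy [ 179.71    0.   -178.87] F [-0.   0.2  0. ] w 12.0
shift units total [-0.381  0.007 -0.007] norm 0.3813667340245951  turn units [ 0.036  0.001 -0.022]
bar now jig [-65.3 -13.3  14.7]
```

View pics/z8.png

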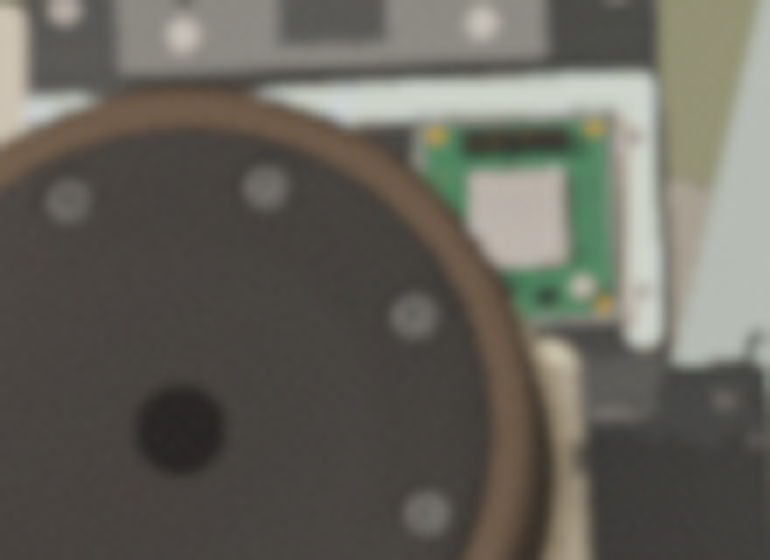

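Call:
apply_moves([
  [[-0.2, 0, 0], [0, 0, 0], 8],
  [[-0.2, 0, 0], [0, 0, 0], 8],
  [[-0.2, 0, 0], [0, 0, 0], 8],
])

```text
time_s: 6.6
tcp_pos: [0.4891, 0.0176, 0.0486]
eef_rot: [-180.0, -1.8, -179.0]
contact_force: [-31.5, 14.0, 35.7]
gripper_width: 0.0122
```

```bash
python3 jt.py -30 -13.1 15 0
```

```text
target tcp [0.5183 0.0213 0.0494]
t 6.6 tcp [0.4891 0.0176 0.0486] rpy [-179.98   -1.83 -179.05] F [-31.5  14.   35.7] w 12.2
shift units total [-0.73   0.08  -0.042] norm 0.73563377163725  turn units [-0.002 -0.228 -0.043]
bar now jig [-59.3 -16.1  14.2]
```

Call:
apply_moves([
  [[0.2, 0, -0.03], [0, -0.1, 0], 8],
  [[0, 0, 0], [0, -0.1, 0], 8],
  [[0, 0, 0], [0, 0, 0], 8],
])

```text
time_s: 6.9
tcp_pos: [0.4809, 0.0197, 0.0509]
eef_rot: [179.9, -0.1, -179.0]
contact_force: [-0.8, 2.0, -1.7]
gripper_width: 0.0116
```

```bash
python3 jt.py -50 -11 15 0;  python3 - <<'E'
from nose import *
c=cap("top");cv2.imwrite("pics/z9.png",cv2.resize(c["img"][140:220,160:270],None,fx=7,fy=7,interpolation=cv2.INTER_CUBIC))
c=cap("side"); cv2.imwrite("pics/s9.png",cv2.resize(c["img"][170:260,170:290],None,fx=6,fy=6,interpolation=cv2.INTER_CUBIC))
E
```

```text
target tcp [0.4983 0.0229 0.0494]
t 6.9 tcp [0.4809 0.0197 0.0509] rpy [ 1.7986e+02 -1.4000e-01 -1.7895e+02] F [-0.8  2.  -1.7] w 11.6
shift units total [-0.435  0.072  0.036] norm 0.44229194270702926  turn units [ 0.017 -0.018 -0.032]
bar now jig [-67.4 -13.8  16.5]
```

View pics/z9.png

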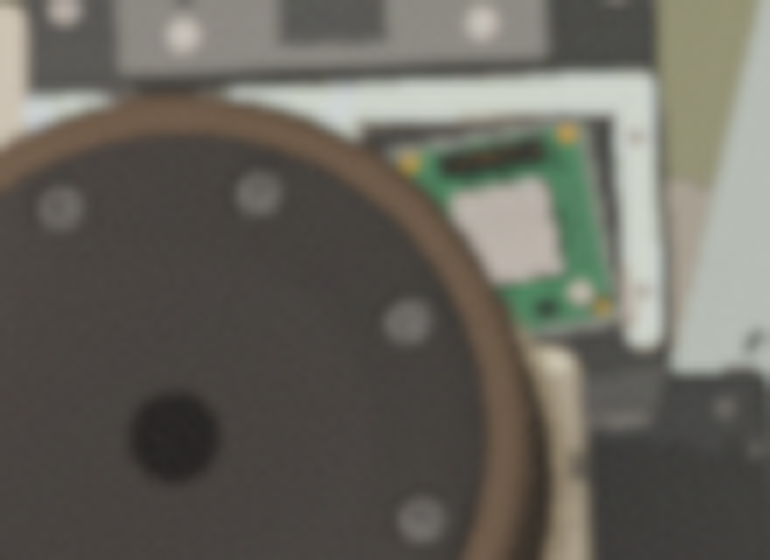

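View pics/s9.png

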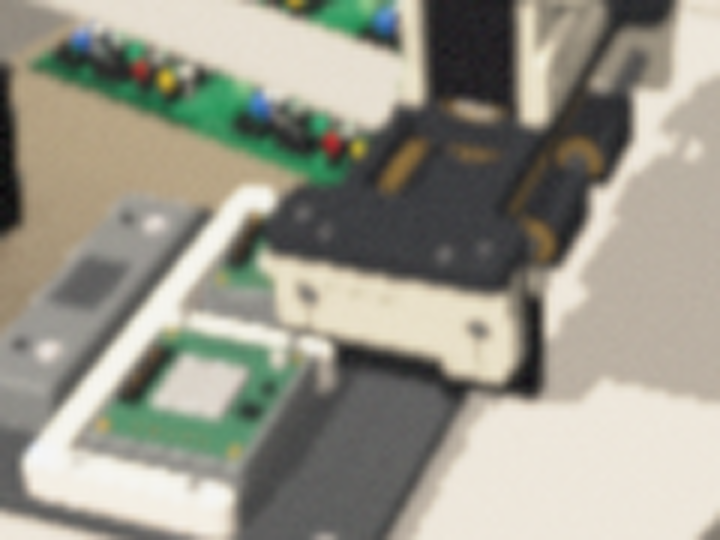

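Call:
apply_moves([
  [[0.3, 0, 0], [0, 0, 0], 8],
  [[0, 0, 0], [0, 0, 0], 8],
])

```text
time_s: 7.2
tcp_pos: [0.4681, 0.0187, 0.0505]
eef_rot: [179.9, -0.3, -179.0]
contact_force: [0.7, -0.5, -1.1]
gripper_width: 0.012
```

```bash
python3 jt.py -78 -11 15 0; python3 - <<'E'
from nose import *
c=cap("top");cv2.imwrite("pics/z10.png",cv2.resize(c["img"][140:220,160:270],None,fx=7,fy=7,interpolation=cv2.INTER_CUBIC))
E
```

```text
target tcp [0.4703 0.0223 0.0494]
t 7.2 tcp [0.4681 0.0187 0.0505] rpy [ 179.93   -0.28 -179.02] F [ 0.7 -0.5 -1.1] w 12.0
shift units total [-0.057  0.089  0.026] norm 0.10886632817714324  turn units [ 0.009 -0.035 -0.04 ]
bar now jig [-80.3 -14.5  16.1]
```

View pics/z10.png

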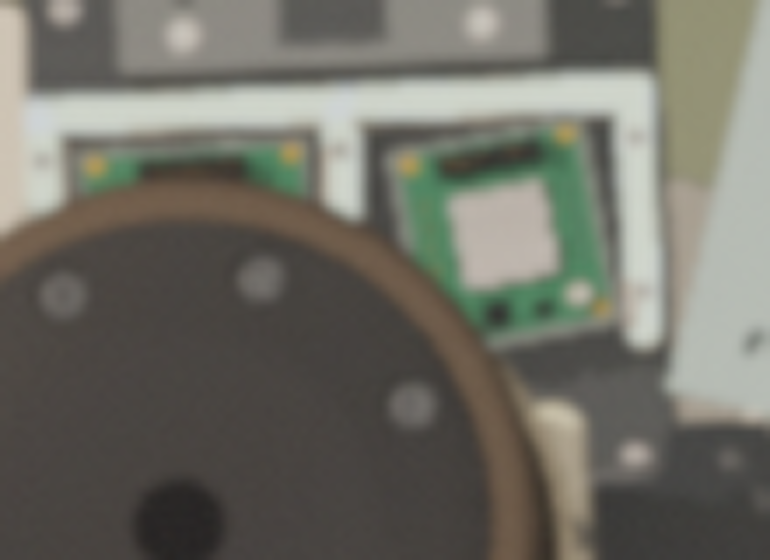

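Call:
apply_moves([
  [[0, 0.06, 0], [0, 0.03, 0.03], 8],
  [[0, 0, 0], [0, 0, 0], 8],
])

```text
time_s: 7.45
tcp_pos: [0.4695, 0.0214, 0.0509]
eef_rot: [179.9, -0.5, -179.2]
contact_force: [-0.4, -0.4, -0.3]
gripper_width: 0.0118
```

Call:
apply_moves([
  [[0, 0.05, 0], [0, 0, 0], 8],
  [[0, 0, 0], [0, 0, 0], 8],
])

```text
time_s: 7.65
tcp_pos: [0.4698, 0.0235, 0.0508]
eef_rot: [179.9, -0.5, -179.3]
contact_force: [0.4, 0.1, -0.5]
gripper_width: 0.0118
```

```bash
python3 jt.py -78 -11 15 0
```

```text
target tcp [0.4703 0.0223 0.0494]
t 7.65 tcp [0.4698 0.0235 0.0508] rpy [ 179.94   -0.46 -179.26] F [ 0.4  0.1 -0.5] w 11.8
shift units total [-0.011 -0.031  0.035] norm 0.048218523221868134  turn units [ 0.008 -0.058 -0.07 ]
bar now jig [-78.4  -9.8  16.4]
```

Call:
apply_moves([
  [[0, 0.03, 0.03], [0, -0.05, -0.06], 8],
  [[0, 0, 0], [0, 0, 0], 8],
])

```text
time_s: 7.85
tcp_pos: [0.4695, 0.0239, 0.0494]
eef_rot: [-180.0, -0.1, -178.8]
contact_force: [1.1, -3.5, -0.9]
gripper_width: 0.0118
```

Call:
apply_moves([
  [[0, 0.04, 0], [0, 0, 0], 8],
  [[0, 0, 0], [0, 0, 0], 8],
])

```text
time_s: 8.05
tcp_pos: [0.4693, 0.0243, 0.0493]
eef_rot: [-179.9, -0.1, -178.8]
contact_force: [2.2, -5.6, -0.5]
gripper_width: 0.0118
```

```bash
python3 jt.py -78 -11 15 0
```

```text
target tcp [0.4703 0.0223 0.0494]
t 8.05 tcp [0.4693 0.0243 0.0493] rpy [-1.7990e+02 -1.1000e-01 -1.7883e+02] F [ 2.2 -5.6 -0.5] w 11.8
shift units total [-0.024 -0.052 -0.002] norm 0.05703037821232301  turn units [-0.012 -0.013 -0.017]
bar now jig [-78.9  -8.9  14.9]
```

Call:
apply_moves([
  [[-0.15, -0.01, 0], [0, 0, 0], 8],
  [[-0.15, 0, 0], [0, 0, 0], 8],
  [[0, 0, 0], [0, 0, 0], 8],
])

```text
time_s: 8.35
tcp_pos: [0.4817, 0.0239, 0.049]
eef_rot: [-179.9, -0.1, -178.8]
contact_force: [0.3, -1.6, -0.7]
gripper_width: 0.0121
```

```bash
python3 jt.py -60 -9.5 15 0
```

```text
target tcp [0.4882 0.0242 0.0494]
t 8.35 tcp [0.4817 0.0239 0.049 ] rpy [-1.7989e+02 -1.3000e-01 -1.7882e+02] F [ 0.3 -1.6 -0.7] w 12.1
shift units total [-0.164  0.003 -0.009] norm 0.16460886393308982  turn units [-0.014 -0.016 -0.015]
bar now jig [-66.6  -9.6  14.6]
```

Call:
apply_moves([
  [[-0.13, 0, 0], [0, 0, 0], 8],
  [[-0.13, 0, 0], [0, 0, 0], 8],
  [[0, 0, 0], [0, 0, 0], 8],
])

```text
time_s: 8.65
tcp_pos: [0.4927, 0.0241, 0.0488]
eef_rot: [-179.9, -0.2, -178.8]
contact_force: [0.3, -2.5, 1.4]
gripper_width: 0.0117
```

```bash
python3 jt.py -50 -9.5 15 0; python3 - <<'E'
from nose import *
c=cap("top");cv2.imwrite("pics/z11.png",cv2.resize(c["img"][140:220,160:270],None,fx=7,fy=7,interpolation=cv2.INTER_CUBIC))
E
```

```text
target tcp [0.4982 0.0244 0.0494]
t 8.65 tcp [0.4927 0.0241 0.0488] rpy [-179.87   -0.19 -178.82] F [ 0.3 -2.5  1.4] w 11.7
shift units total [-0.139  0.005 -0.015] norm 0.14015320527158495  turn units [-0.016 -0.023 -0.015]
bar now jig [-55.6  -9.7  14.4]
```

View pics/z11.png

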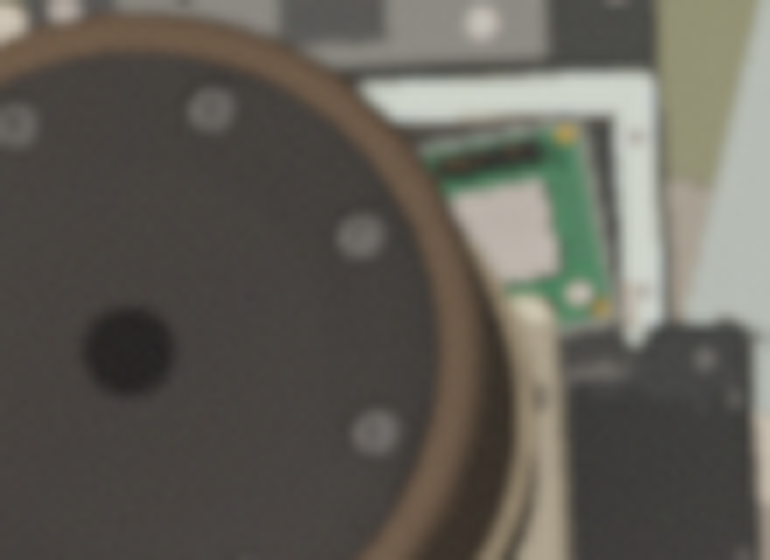

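Call:
apply_moves([
  [[-0.13, 0, 0], [0, 0, 0], 8],
  [[-0.13, 0, 0], [0, 0, 0], 8],
  [[0, 0, 0], [0, 0, 0], 8],
])

```text
time_s: 9.0
tcp_pos: [0.502, 0.0242, 0.049]
eef_rot: [-179.9, -0.3, -178.8]
contact_force: [0.8, -1.0, -0.8]
gripper_width: 0.0116
```

```bash
python3 jt.py -40 -9.5 15 0; python3 - <<'E'
from nose import *
c=cap("top");cv2.imwrite("pics/z12.png",cv2.resize(c["img"][140:220,160:270],None,fx=7,fy=7,interpolation=cv2.INTER_CUBIC))
E
```

```text
target tcp [0.5082 0.0246 0.0494]
t 9.0 tcp [0.502  0.0242 0.049 ] rpy [-179.86   -0.3  -178.81] F [ 0.8 -1.  -0.8] w 11.6
shift units total [-0.157  0.007 -0.012] norm 0.15750536131634113  turn units [-0.017 -0.038 -0.014]
bar now jig [-46.3  -9.8  14.6]
```

View pics/z12.png

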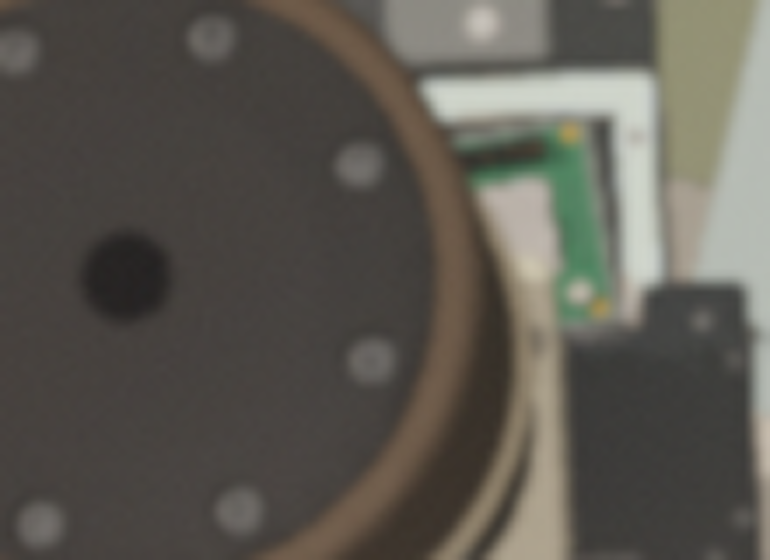

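Call:
apply_moves([
  [[-0.13, 0, 0], [0, 0, 0], 8],
  [[-0.13, 0, 0], [0, 0, 0], 8],
  [[0, 0, 0], [0, 0, 0], 8],
])

```text
time_s: 9.35
tcp_pos: [0.5109, 0.0241, 0.049]
eef_rot: [-179.8, -0.5, -178.8]
contact_force: [0.7, -0.6, 0.5]
gripper_width: 0.0116
```

```bash
python3 jt.py -30 -9.5 15 0
```

```text
target tcp [0.5182 0.0249 0.0494]
t 9.35 tcp [0.5109 0.0241 0.049 ] rpy [-179.83   -0.47 -178.81] F [ 0.7 -0.6  0.5] w 11.6
shift units total [-0.185  0.015 -0.013] norm 0.18559204686720918  turn units [-0.022 -0.059 -0.014]
bar now jig [-37.4 -10.1  14.6]
```

Call:
apply_moves([
  [[-0.1, 0.01, 0], [0, -0.04, 0], 8],
  [[-0.1, 0, 0], [0, 0, 0], 8],
])

```text
time_s: 9.55
tcp_pos: [0.5165, 0.0239, 0.0489]
eef_rot: [-179.8, -0.4, -178.8]
contact_force: [-8.8, 0.3, 12.3]
gripper_width: 0.0116
```

```bash
python3 jt.py -30 -9.5 15 0
```

```text
target tcp [0.5182 0.0249 0.0494]
t 9.55 tcp [0.5165 0.0239 0.0489] rpy [-179.75   -0.39 -178.84] F [-8.8  0.3 12.3] w 11.6
shift units total [-0.044  0.023 -0.014] norm 0.05169270522500749  turn units [-0.031 -0.049 -0.017]
bar now jig [-31.8 -10.4  14.5]
```

Call:
apply_moves([
  [[-0.08, 0.01, 0], [0, 0, 0], 8],
  [[-0.08, 0, 0], [0, 0, 0], 8],
])

```text
time_s: 9.75
tcp_pos: [0.5206, 0.0239, 0.0489]
eef_rot: [-179.7, -0.6, -178.9]
contact_force: [-4.4, 0.7, 5.5]
gripper_width: 0.0112
```

```bash
python3 jt.py -30 -9.5 15 0; python3 - <<'E'
from nose import *
c=cap("top");cv2.imwrite("pics/z13.png",cv2.resize(c["img"][140:220,160:270],None,fx=7,fy=7,interpolation=cv2.INTER_CUBIC))
c=cap("side"); cv2.imwrite("pics/s13.png",cv2.resize(c["img"][170:260,170:290],None,fx=6,fy=6,interpolation=cv2.INTER_CUBIC))
E
```

```text
target tcp [0.5182 0.0249 0.0494]
t 9.75 tcp [0.5206 0.0239 0.0489] rpy [-179.69   -0.62 -178.85] F [-4.4  0.7  5.5] w 11.2
shift units total [ 0.059  0.026 -0.012] norm 0.06565113955486851  turn units [-0.039 -0.078 -0.019]
bar now jig [-27.7 -10.6  14.5]
```

View pics/z13.png

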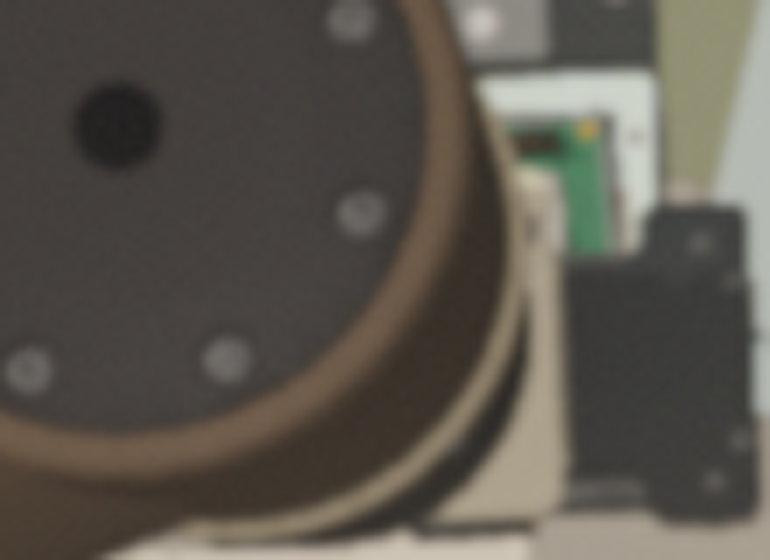

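View pics/s13.png

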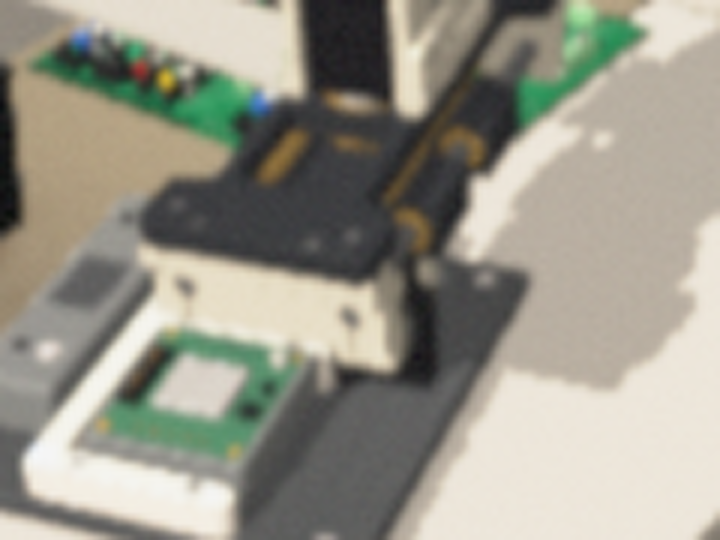

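Call:
apply_moves([
  [[-0.06, 0.01, 0], [0, -0.05, 0], 8],
  [[-0.06, 0, 0], [0, 0, 0], 8],
])

```text
time_s: 10.05
tcp_pos: [0.5209, 0.0237, 0.0489]
eef_rot: [-179.6, -0.7, -178.9]
contact_force: [-12.7, 5.3, 13.4]
gripper_width: 0.012
```

Call:
apply_moves([
  [[-0.06, 0, 0], [0, 0, 0], 8],
  [[0, 0, 0], [0, 0, 0], 8],
])

```text
time_s: 10.25
tcp_pos: [0.5207, 0.024, 0.0489]
eef_rot: [-179.6, -0.9, -178.9]
contact_force: [1.3, 0.9, -0.1]
gripper_width: 0.0115
```

```bash
python3 jt.py -30 -9.5 15 0
```

```text
target tcp [0.5182 0.0249 0.0494]
t 10.25 tcp [0.5207 0.024  0.0489] rpy [-179.62   -0.88 -178.92] F [ 1.3  0.9 -0.1] w 11.5
shift units total [ 0.061  0.023 -0.011] norm 0.06567678273670623  turn units [-0.047 -0.11  -0.027]
bar now jig [-27.6 -10.4  14.5]
```

Call:
apply_moves([
  [[0, 0, 0], [0, 0, 0], 30],
  [[0, 0, 0], [0, 0, 0], 30],
  [[0, 0, 0], [0, 0, 0], 30],
  [[0, 0, -0.5], [0, 0, 0], 30],
  [[0, 0, -0.9], [0, 0, 0], 30],
])

```text
time_s: 10.75
tcp_pos: [0.5205, 0.0239, 0.1018]
eef_rot: [-179.5, -1.1, -178.9]
contact_force: [0.6, 0.8, 0.6]
gripper_width: 0.0298
```

Call:
apply_moves([
  [[0.9, 0, -0.5], [0, 0, 0], 30],
  [[0.9, 0, 0], [0, 0, 0], 30],
  [[0.9, 0.4, 0], [0, 0, 0], 30],
  [[0, 0, 0], [0, 0, 0], 30],
])

```text
time_s: 11.15
tcp_pos: [0.4142, 0.039, 0.128]
eef_rot: [-179.7, -0.6, -179.0]
contact_force: [0.4, 0.1, -0.5]
gripper_width: 0.0301
```

```bash
python3 - <<'E'
from nose import *
print(r.get_state()['tcp_pos'],r.get_state()['gripper_width'])
c=cap("top");cv2.imwrite("pics/z14.png",cv2.resize(c["img"][130:220,155:265],None,fx=6.6,fy=6.6,interpolation=cv2.INTER_CUBIC))
c=cap("side"); cv2.imwrite("pics/s14.png",cv2.resize(c["img"][170:270,150:270],None,fx=6,fy=6,interpolation=cv2.INTER_CUBIC))
E
```

```text
[0.41421828 0.03901145 0.12804148] 0.03013158061846505
```

View pics/z14.png

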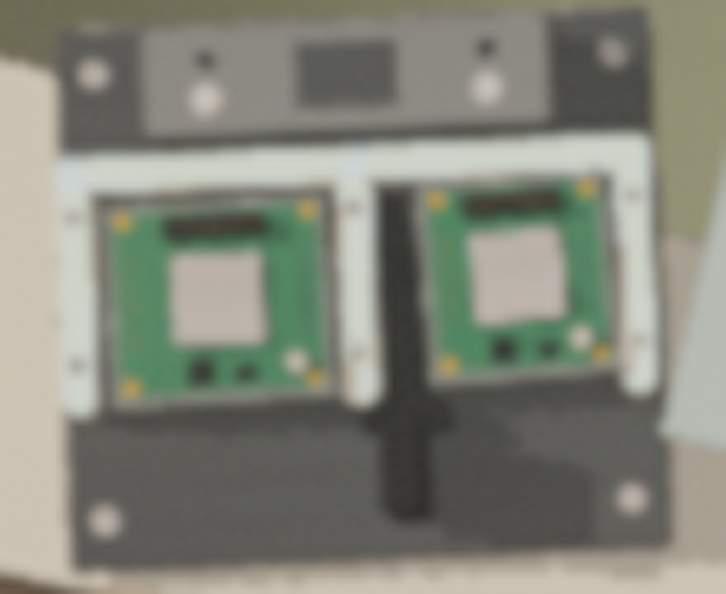

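View pics/s14.png

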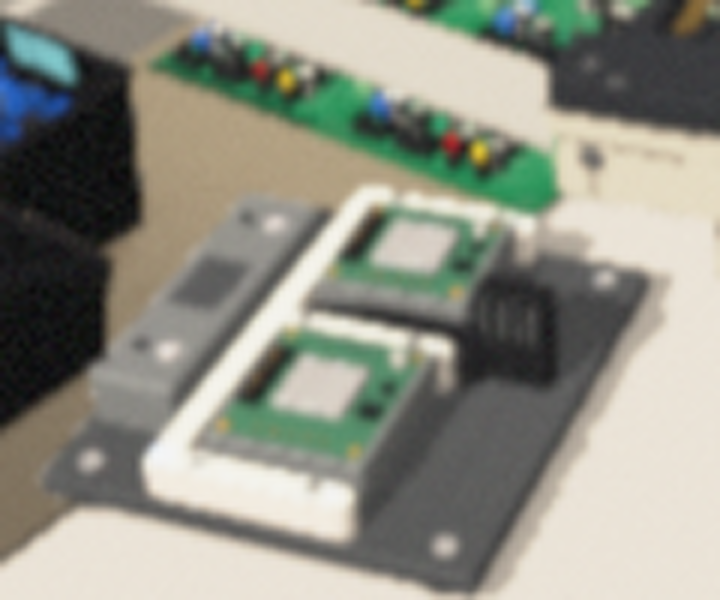

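```bash
python3 - <<'E'
from jigfit import *
c=load("top"); im=c["img"]; red=im[...,2].astype(float)
th,ex,ey,fx,cy=jigfit(c); 
th=np.radians(1.3); ex=np.array([np.cos(th),np.sin(th)]);ey=np.array([-np.sin(th),np.cos(th)]); O=np.array([.568,.0355])
J=lambda u,v,z:np.array([(onz(c,u,v,z)[:2]-O)@e*1e3 for e in(ex,ey)])
# green board mask of narrow module
hsv=cv2.cvtColor(im,cv2.COLOR_BGR2HSV)
b,g,rr=[im[...,i].astype(int) for i in range(3)]
m=((g>rr+15)&(g>b+5)).astype(np.uint8); mm=np.zeros_like(m); mm[152:192,214:252]=m[152:192,214:252]
cn,_=cv2.findContours(cv2.morphologyEx(mm,cv2.MORPH_CLOSE,np.ones((5,5))),cv2.RETR_EXTERNAL,cv2.CHAIN_APPROX_NONE); k=max(cn,key=cv2.contourArea)
box=cv2.boxPoints(cv2.minAreaRect(k)); Q=np.array([J(u,v,.034) for u,v in box]); print(np.round(Q,1))
hull=cv2.minAreaRect(np.array([J(u,v,.034) for u,v in k[:,0]],np.float32)); print('rect jig',hull)
# narrow can
w=((im.min(-1)>120)&(hsv[...,1]<40)).astype(np.uint8); mm=np.zeros_like(w); mm[160:184,223:244]=w[160:184,223:244]
cn,_=cv2.findContours(mm,cv2.RETR_EXTERNAL,cv2.CHAIN_APPROX_NONE); k=max(cn,key=cv2.contourArea)
print('can',cv2.minAreaRect(np.array([J(u,v,.0385) for u,v in k[:,0]],np.float32)), onz(c,*k[:,0].mean(0),.0385))
for v in range(158,216,3): print(v,[int(x) for x in red[v,204:228]])
P=cloud(c)
print('mod z',[np.round(np.nanmedian(P[a:b2,x:y,2])*1000,1) for a,b2,x,y in((162,166,222,226),(162,166,240,243),(180,183,222,226),(178,181,241,244),(168,176,229,237))],'wide',np.round(np.nanmedian(P[170:180,183:193,2])*1000,1))
print('bar z',[np.round(np.nanmedian(P[v:v+3,214:217,2])*1000,1) for v in range(160,192,3)])
E
```

```text
front slope deg -1.0516449323038763 fence deg 1.648145007371907 res 0.0007863766880464347 0.0001445234835543486
jig th 1.0516449323038763 x 0.5699728130166077 y from centre fence 0.025277490766684212 y from left plate edge 0.021285282322580812
[[ 30.5 -18.9]
 [ 33.8 -69.8]
 [-20.7 -73.3]
 [-23.9 -22.6]]
rect jig ((4.877109527587891, -46.182350158691406), (54.56800842285156, 50.88325119018555), 3.9100866317749023)
can ((4.992734909057617, -46.07929229736328), (26.86754608154297, 28.99430274963379), 87.56151580810547) [ 0.57444433 -0.01015146  0.0385    ]
158 [142, 162, 189, 202, 205, 202, 190, 158, 120, 104, 102, 100, 101, 111, 128, 138, 143, 141, 132, 125, 121, 117, 115, 116]
161 [113, 129, 169, 181, 178, 186, 186, 155, 100, 61, 56, 60, 71, 96, 122, 134, 145, 143, 122, 91, 76, 73, 69, 68]
164 [109, 129, 173, 198, 205, 205, 195, 160, 102, 62, 56, 56, 62, 88, 113, 115, 100, 87, 83, 85, 83, 85, 93, 99]
167 [112, 132, 174, 198, 205, 205, 195, 158, 99, 61, 55, 56, 58, 74, 102, 118, 108, 95, 94, 90, 90, 121, 162, 181]
170 [116, 132, 170, 196, 205, 205, 196, 162, 106, 65, 55, 53, 55, 63, 89
[... 1277 characters left out ...]
, 68, 58, 57, 56, 54, 51, 53, 62, 72, 76, 79, 78, 79, 78, 78]
209 [94, 94, 94, 94, 95, 93, 95, 95, 95, 91, 88, 82, 78, 78, 80, 82, 83, 83, 82, 79, 79, 80, 79, 79]
212 [94, 94, 95, 95, 94, 95, 95, 96, 95, 95, 95, 96, 95, 95, 95, 94, 95, 95, 93, 92, 91, 92, 91, 92]
215 [134, 134, 134, 134, 135, 140, 144, 146, 144, 143, 145, 152, 158, 160, 159, 158, 157, 158, 160, 161, 161, 160, 160, 161]
mod z [np.float64(36.7), np.float64(36.3), np.float64(35.4), np.float64(36.3), np.float64(39.2)] wide 39.1
bar z [np.float64(26.4), np.float64(28.5), np.float64(29.6), np.float64(28.2), np.float64(28.6), np.float64(29.5), np.float64(29.3), np.float64(29.7), np.float64(30.5), np.float64(29.7), np.float64(31.9)]
```

```bash
python3 - <<'E'
from nose import *
c=load("top")
J=lambda u,v,z:np.round([(onz(c,u,v,z)[:2]-O)@e*1e3 for e in(ex,ey)],1)
print('tab rear',J(216,208.6,.055),'shoulder front',J(211,192.3,.031),'fence end',J(209,191.6,.031))
E
python3 go.py .575 -.009 .10 180 0 -178.7
```

```text
tab rear [-65.7 -11.9] shoulder front [-32.3  -1.7] fence end [-30.8   2.1]
t 11.25 tcp [0.4175 0.0394 0.1284] rpy [-179.67   -0.5  -178.97] F [ 0.  -0.4  0.1] w 29.9
shift units total [-3.922 -1.277  0.684] norm 4.1805736831144396  turn units [-0.041 -0.062 -0.033]
```

Call:
apply_moves([
  [[-0.9, -0.3, 0], [0, -0.05, -0.03], 0],
  [[-0.9, -0.32, 0], [0, 0, 0], 0],
  [[-0.9, -0.32, 0], [0, 0, 0], 0],
  [[-0.9, -0.32, 0], [0, 0, 0], 0],
  [[0, 0, 0.2], [0, 0, 0], 0],
])

```text
time_s: 11.75
tcp_pos: [0.5742, -0.0103, 0.1205]
eef_rot: [-179.7, 0.3, -178.5]
contact_force: [-1.0, 0.1, -1.5]
gripper_width: 0.001
```

```bash
cd .;python3 go.py .575 -.009 .065 180 0 -178.7
```

```text
t 11.75 tcp [ 0.5742 -0.0103  0.1205] rpy [-179.7     0.27 -178.53] F [-1.   0.1 -1.5] w 1.0
shift units total [-0.014  0.04   1.388] norm 1.388806121679187  turn units [-0.038  0.034  0.021]
```

Call:
apply_moves([
  [[0, 0.03, 0.5], [-0.03, 0.03, 0], 0],
  [[0, 0, 0.5], [0, 0, 0], 0],
  [[0, 0, 0.3], [0, 0, 0], 0],
  [[0, 0, 0], [0, 0, 0], 0],
])

```text
time_s: 12.15
tcp_pos: [0.5775, -0.0123, 0.0623]
eef_rot: [-179.8, -0.2, -178.8]
contact_force: [0.3, 0.1, 0.3]
gripper_width: 0.0001
```

```bash
cd .;python3 go.py .575 -.009 .056 180 0 -178.7; python3 - <<'E'
from h import *
c=cap("side"); cv2.imwrite("pics/s15.png",cv2.resize(c["img"][160:270,140:270],None,fx=5,fy=5,interpolation=cv2.INTER_CUBIC))
E
```

```text
t 12.15 tcp [ 0.5775 -0.0123  0.0623] rpy [-179.85   -0.19 -178.81] F [0.3 0.1 0.3] w 0.1
shift units total [0.06  0.085 0.159] norm 0.18969287494389214  turn units [-0.019 -0.023 -0.014]
```

View pics/s15.png

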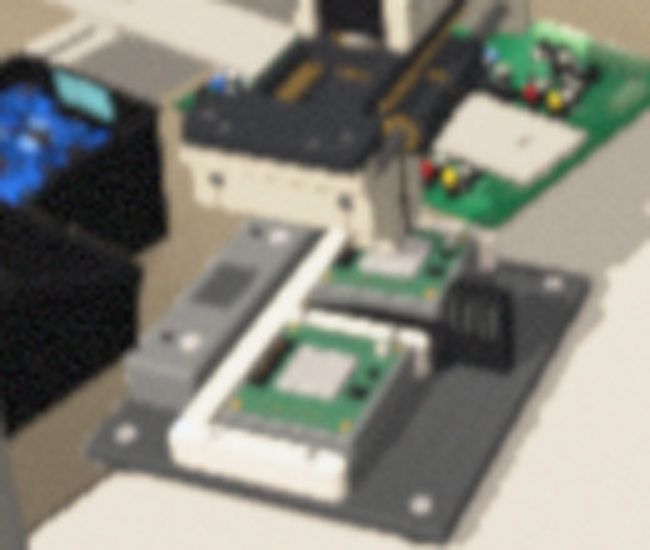

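Call:
apply_moves([
  [[0.07, 0.09, 0.06], [0, 0, 0], 0],
  [[0, 0, 0], [0, 0, 0], 0],
])

```text
time_s: 12.4
tcp_pos: [0.5756, -0.0084, 0.0618]
eef_rot: [-179.9, -0.0, -178.8]
contact_force: [0.2, 0.7, -1.4]
gripper_width: 0.0003
```

Call:
apply_moves([
  [[0.01, 0, 0.1], [0, 0, 0], 0],
  [[0, 0, 0], [0, 0, 0], 0],
])

```text
time_s: 12.6
tcp_pos: [0.5759, -0.0077, 0.0591]
eef_rot: [-179.9, 0.1, -178.7]
contact_force: [0.2, 0.2, 0.1]
gripper_width: 0.0006
```

```bash
cd .;python3 go.py .575 -.009 .0515 180 0 -178.7
```

```text
t 12.6 tcp [ 0.5759 -0.0077  0.0591] rpy [-1.7990e+02  1.1000e-01 -1.7873e+02] F [0.2 0.2 0.1] w 0.6
shift units total [ 0.024 -0.031  0.19 ] norm 0.194193510716236  turn units [-0.012  0.014 -0.004]
```

Call:
apply_moves([
  [[0.02, -0.03, 0.1], [0, 0, 0], 0],
  [[0, 0, 0], [0, 0, 0], 0],
])

```text
time_s: 12.8
tcp_pos: [0.5759, -0.0087, 0.056]
eef_rot: [-179.9, 0.2, -178.7]
contact_force: [-0.9, 0.3, 0.1]
gripper_width: 0.0001
```

Call:
apply_moves([
  [[0, 0, 0.1], [0, 0, 0], 0],
])

```text
time_s: 12.9
tcp_pos: [0.5762, -0.0086, 0.0527]
eef_rot: [-179.9, 0.3, -178.7]
contact_force: [-1.5, 1.3, 5.9]
gripper_width: 0.0004
```

Call:
apply_moves([
  [[0, 0, 0.1], [0, 0, 0], 0],
])

```text
time_s: 13.0
tcp_pos: [0.5763, -0.0087, 0.0515]
eef_rot: [-179.9, 0.3, -178.6]
contact_force: [-23.4, 6.9, 63.2]
gripper_width: 0.0003
```

Call:
apply_moves([
  [[0, 0, 0.025], [0, 0, 0], 0],
])

```text
time_s: 13.1
tcp_pos: [0.5763, -0.0086, 0.0521]
eef_rot: [-179.9, 0.4, -178.6]
contact_force: [-3.9, 1.7, 6.8]
gripper_width: 0.0003
```

Call:
apply_moves([
  [[0, 0, 0.025], [0, 0, 0], 0],
])

```text
time_s: 13.2
tcp_pos: [0.5762, -0.0085, 0.052]
eef_rot: [-179.9, 0.4, -178.6]
contact_force: [-2.5, -0.1, 6.9]
gripper_width: 0.0001
```

```bash
cd .;python3 go.py .575 -.009 .0515 180 0 -178.7; python3 - <<'E'
from h import *
c=cap("side"); cv2.imwrite("pics/s16.png",cv2.resize(c["img"][160:270,140:270],None,fx=5,fy=5,interpolation=cv2.INTER_CUBIC))
c=cap("top"); cv2.imwrite("pics/z16.png",cv2.resize(c["img"][130:220,155:265],None,fx=6.6,fy=6.6,interpolation=cv2.INTER_CUBIC))
s=r.get_state(); print(s['time_s'],s['tcp_pos'],s['contact_force'])
E
```

```text
t 13.2 tcp [ 0.5762 -0.0085  0.052 ] rpy [-179.89    0.39 -178.55] F [-2.5 -0.1  6.9] w 0.1
shift units total [ 0.031 -0.011  0.013] norm 0.035604577028935644  turn units [-0.014  0.049  0.019]
13.3 [ 0.57623085 -0.00858949  0.05187741] [-3.81997565  0.57263236 10.34628721]
```

View pics/s16.png

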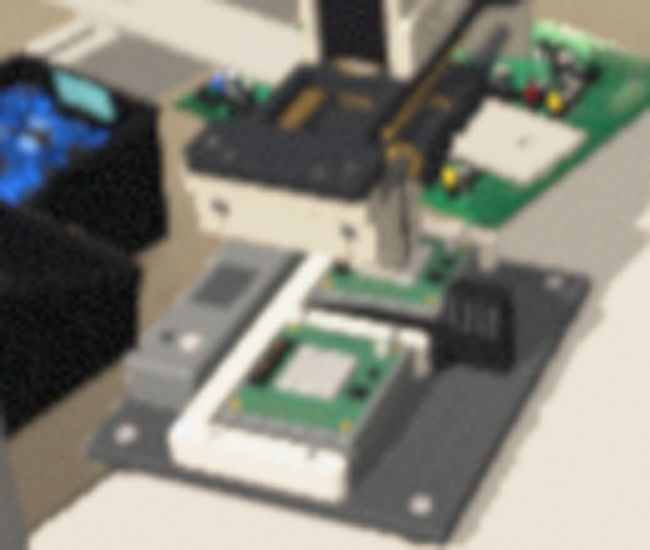

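View pics/z16.png

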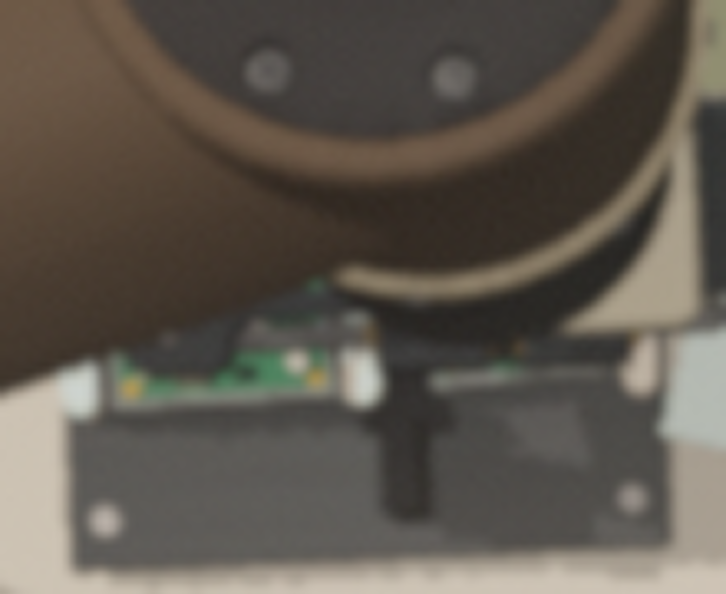

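Call:
apply_moves([
  [[0.01, 0, 0.05], [0, 0.02, 0], 0],
  [[0, 0, 0.05], [0, 0, 0], 0],
])

```text
time_s: 13.5
tcp_pos: [0.5763, -0.0086, 0.0518]
eef_rot: [-179.9, 0.3, -178.5]
contact_force: [-10.9, 2.9, 26.5]
gripper_width: 0.0
```

Call:
apply_moves([
  [[0, 0, 0.05], [0, 0, 0], 0],
  [[0, 0, 0.05], [0, 0, 0], 0],
])

```text
time_s: 13.7
tcp_pos: [0.5762, -0.0086, 0.0518]
eef_rot: [-179.8, 0.4, -178.4]
contact_force: [-8.2, 2.6, 23.1]
gripper_width: 0.0004
```

```bash
python3 - <<'E'
from nose import *
c=cap("side"); cv2.imwrite("pics/s17.png",cv2.resize(c["img"][195:240,190:250],None,fx=13,fy=13,interpolation=cv2.INTER_CUBIC))
P=cloud(c); D=P[...,:2]-O; X=D@ex*1e3; Y=D@ey*1e3; Z=P[...,2]*1e3
def st(n,x0,x1,y0,y1,z0=20,z1=48):
    k=(X>x0)&(X<x1)&(Y>y0)&(Y<y1)&(Z>z0)&(Z<z1); print(n,k.sum(),np.round(np.percentile(Z[k],[10,50,90]),1) if k.any() else '')
st('fence',-22,30,-4,4); st('wide board',-22,30,15,60); st('narrow front',-20,-8,-68,-26); st('narrow left strip',-20,28,-33,-26);st('back stop',38,44,0,70)
s=r.get_state(); print(s['time_s'],s['tcp_pos'],s['contact_force'])
E
```

```text
fence 42 [31.  31.9 32.9]
wide board 343 [36.2 38.  41. ]
narrow front 62 [32.1 33.2 35.1]
narrow left strip 67 [32.1 33.9 43.9]
back stop 61 [31.6 32.4 33.6]
13.75 [ 0.57624104 -0.00858704  0.05175378] [-8.43551059  1.15218461 22.8046032 ]
```

View pics/s17.png

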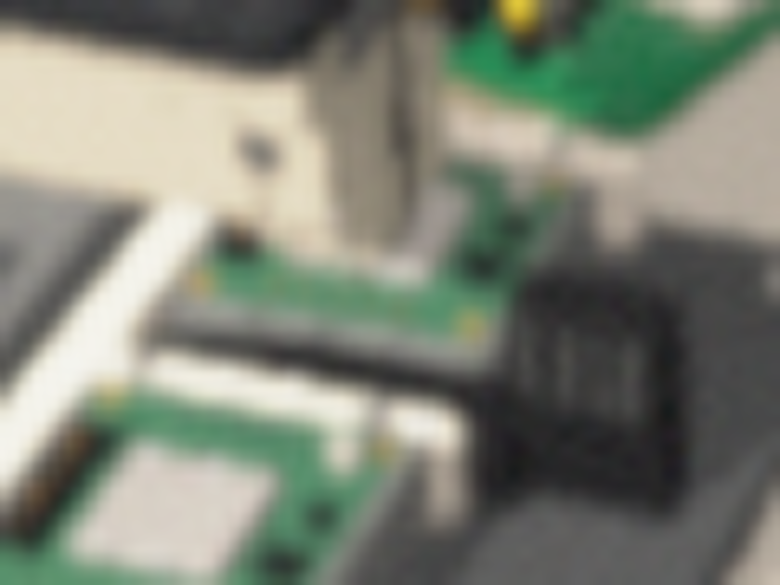

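Call:
apply_moves([
  [[0, 0, 0.05], [0, 0, 0], 0],
  [[0, 0, 0.05], [0, 0, 0], 0],
  [[0, 0, 0.05], [0, 0, 0], 0],
])

```text
time_s: 14.05
tcp_pos: [0.5762, -0.0086, 0.0518]
eef_rot: [-179.8, 0.5, -178.3]
contact_force: [-9.0, 2.6, 23.1]
gripper_width: 0.0007
```

```bash
python3 - <<'E'
from h import *
s=r.get_state(); print(s['time_s'],s['tcp_pos'],s['contact_force'])
r.close_job()
E
```

```text
14.05 [ 0.57620236 -0.00858881  0.05175507] [-9.04365631  2.60996206 23.10429041]
the job is handed in; nothing more can be done
```

I slid the packing bar into the gap beside the narrow module (right nest) until its shoulder stopped against the fence. I then pressed the module down with closed fingers and handed the job in at 14.05 s, still pressing with about 23 N. No verdict was reported.

**First try:** the bar jammed about halfway in because it was about 3 mm too far from the left wall. The force on the tool reached about 50 N and the module turned about 9° in its nest. I backed out, touched the bar against the left wall and pushed in again, which mostly straightened the module.

**Last checks:**
- **Bar home:** pushing further did not move it. The top camera puts its origin at about jig x -30 to -32 mm, y about -12 mm, lying flat.
- **Bar against the module:** the bar sits at y of about 64 mm and x of about -33 mm in the module's frame, both inside the limits.
- **Narrow module pressed:** the fingertips stopped at z of about 34.8 mm, where a flush module would put them at 34.5 mm. Its level was not measured separately.
- **Wide module:** still in its nest. The side camera reads its board about 5 mm higher than the narrow one's, so it appears to be still up on its pins.

**What disagreed or stayed uncertain:**
- The narrow module still sits turned by about 3 to 4° in its nest.
- Camera and arm positions differed by 1 to 2 mm.
- In the side camera the pressed module's board reads about 1 mm above the fence tops, which is within that camera's noise.
- When the module bottomed out, the wrist force briefly reached about 68 N before settling at 23 N.

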